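# Load the specimen into the dilatometer chamber with the loading paddle

## Task

Load the specimen into the heating chamber: set the carrier that has the bar on it upon the blade of the loading paddle as it lies in its rest, then pick the paddle up by its handle and carry the carrier, kept level, in through the chamber's front port beneath the lamps, without hitting the lamp tubes. Feed it in gently until the bar meets the gauge rod and the rod just gives a few millimetres, lower the carrier square onto the two rails and draw the paddle out beneath it. Put the paddle back in its rest, and leave the empty carrier, the two hand tools and the wooden case alone.

Things in the scene. Friction and masses are not known exactly. Their poses are not given: they have to be found in the camera images.
- carrier_mid (a point): centre, half-way up, of the specimen carrier: loose aluminium plate 80 (x) x 80 (y) x 4 mm with a steel bar 80 (x) x 14 (y) x 18 mm high fixed along its middle, flush with both ends. This point is 11 mm above its underside, 7 mm above the plate's top face. z up, x along the bar; both ends alike. Pinch the bar from above, fingers opened about 45 mm so that they come down over the plate
- empty_mid (a point): bystander: the empty carrier, a like plate with four short studs and no bar, in the other place of the tray; this point is 11 mm above its underside
- paddle_grip (a point): centre of the black handle of the loose loading paddle, where to pinch it: 80 long (x) x 20 wide (y) x 18 mm high. x points from handle to blade, z up. The blade's underside is 33 mm below this point, the heel plate's front face 98 mm ahead of it. Handle and blade rest on the rest; the rest's yoke holds the rearmost 16 mm of the handle
- paddle_seat (a point): point on the blade's top face, mid-width, 43 mm in front of the heel, over which the carrier's middle should sit, bar along the paddle (its rear edge is then 3 mm from the heel); 141 mm ahead of the handle's centre and 29 mm below it; axes as for the paddle
- rest_seat (a point): where the handle's centre lies when the paddle is in its fixed rest, 38 mm above the bench; x points as the blade does. The rest is a base plate 236 x 66 x 5 mm, on which the blade lies, with a U-shaped yoke 43 mm high round the handle's end, 7 mm play each side
- stage (a point): point midway between the two rails in the chamber, at the height of their tops, 60 mm above the bench. x points in, along the rails; y across; z up. Rails from x = -54 to +64 mm, inner edges at y = +-28, outer at +-44 mm, clear between them and 48 mm down to the floor, so that the blade passes. The chamber's front wall has its outer face at x = -66 mm (trim 6 mm proud of it)
- lamps: the four glass lamp tubes, 12 mm thick, across the chamber (along y) above the rails, with ceramic holders: undersides of the tubes 46 mm above the rail tops; holders 76 mm either side of the middle, undersides 41 mm above the rail tops. Origin at the centre of the chamber's underside, 54 mm beyond the stage point in x and 60 mm below it
- probe (a joint): how far the gauge rod has been pushed back, m (0 untouched, 0.025 end of travel). The rod, tip 16 mm wide, lies along the stage's x axis, 14 mm above the rail tops, and meets the bar's end when the carrier's middle is at x = -10 to +10 mm of the stage point: this differs each time, is not given and must be felt. It gives way at about 4 N plus 0.15 N per mm and stays where pushed
- driver: bystander: loose screwdriver on the bench, 190 mm long
- spanner: bystander: loose spanner on the bench, 170 mm long
- blockset: bystander: closed wooden gauge-block case 120 x 75 x 35 mm, loose
- carrier: the same carrier, about 130 g; origin at the centre of its underside. At the start it lies flat in one of the two places of a low fixed tray (floor 6 mm, rim 11 mm above the bench). On the smooth blade only friction holds it: it slides off if the paddle is swung fast or tilted
- paddle: the same paddle, 226 mm long, about 180 g: handle, crank down, upright heel plate 44 wide x 22 mm high, and in front of it the flat steel blade, 88 mm long, 44 wide (the last 10 mm: 34), 4 thick. Origin: foot of the heel plate's front face, at the blade's underside. The heel pushes the carrier when it is fed in
- port (a point): centre of the chamber's front port, in the outer face of its 10 mm front wall (280 mm wide, 130 mm high): opening 130 mm wide (trim included), from 30 mm below to 48 mm above the rail tops; x points in
Mind the look-alikes: they are no part of the job. There is more than one size of the paddle; the job needs the larger. What is shaped like the carrier but red is not meant.

How it is judged:
By the outcome, as a careful person would: the job done as asked, in the order asked, and still so for the second after the job is handed in, with the robot touching nothing.
It also fails if it takes over 72 s, if anything falls off the work surface, if the arm or the gripper's body presses on something with over 40 N, if the wrist force passes 120 N, or if a joint passes its speed limit or range.

## Robot

A 6-joint arm with a two-finger parallel gripper is mounted at the origin on the work surface. World frame = base frame: x ahead of the robot, y to its left, z up, the work surface at z = 0. Lengths are in m, angles in degrees, forces in N, time in s.
With the tool pointing down it reaches from about 0.375 to 0.9 m from the base axis. Payload 3.1 kg.
Tool frame: the origin (TCP) lies where the fingers leave the gripper's body, on its centre line; the fingertips stand 70 mm ahead of it and the grasp point (between the pads) lies 51 mm ahead of it; z points along the fingers, y is the line along which they close (so a half turn about z gives the same grasp; the last joint's range is limited). The gripper opens to 87 mm and grips with 3 to 60 N. Pads are 19 mm wide; open, the fingers measure 117 mm over their backs; the gripper's body (75 mm by 190 mm) begins 51 mm behind the grasp point.
Start: joints at [-83.623, 30.224, 82.088, -0, 67.689, -10.227], TCP at [0.179, -0.599, 0.292] pointing down, gripper open.
Joint ranges: [-176.69, 176.69], [-43.24, 126.21], [12.49, 139.97], [-82, 262], [0, 151.66], [-163.58, 163.58]. Speed limits (degrees/s): [159.86, 159.86, 180, 180, 180, 180].

## Interface

Orientations are given as a 3x3 rotation matrix whose columns are the frame's x, y, z axes.
In Python, from rig import readout, capture, calibration, bot, look_for gives the robot as it stands. The module is installed in compiled form; this text tells all that it offers.
- The arm moves only by the shell command python3 -m pendant 'ROWS'. ROWS is JSON, a list of rows, each a list of 7 numbers: the shift along the tool's x, y, z normalised to -1 to 1, where 1 is 200 mm, then the turn, a rotation vector about the tool's x, y, z normalised to -1 to 1, where 1 is 180 degrees, then the closure, from -1 (fully open) to 1 (shut). In form: [[dx, dy, dz, ax, ay, az, grip], ...]. A call has 1 to 8 rows; each row is the pose to reach, as a shift and turn from the pose commanded when the call began, along the tool's axes at that moment, turning the shorter way round; what a row does not reach only later rows make up. A row lasts 1/10 s, in which the tool goes at most 50 mm and 8.59 degrees, less where a joint would pass 70% of its speed; a pose out of reach is approached as far as the arm can. A call with a number of a shift or a turn outside -1 to 1 is refused whole. A call with a gripper value outside its range is refused whole. The fingers move at their own pace and stop on an object; the grip force is fixed at half the most. Time passes only in rows, so rows that repeat a pose let the fingers close. It gives the time, the measured TCP pose, the force, the opening and the grip force at its end, in the units of the state.
- readout.read_state(): the state, without advancing time (a new reading comes with each control period).
- capture(name): name is "scene" or "top" or "wrist"; returns (picture, depth): 480x640x3 uint8, red, green, blue; 480x640 float32, m along the optical axis (not along the pixel's ray), 0 where there is no reading.
- calibration(name): a dict with "mtx" (3x3 intrinsics, pixels), "k1" (the pictures are not rectified: a ray, as slopes to the right and down, at radius r is drawn at 1 + k1 r^2 times it, then the intrinsics apply), "T" (4x4, takes a point from camera to world coordinates); the wrist camera has in their place "mount" (4x4, takes a point from camera to tool coordinates, whose origin is the TCP and whose axes are the flange's). Camera axes: x right, y down, z forward; pixel columns grow to the right and rows downward; lengths in m; the calibration is good to about 2 mm. A picture is of the moment at which its call begins: read the wrist's pose just before it. calibration takes no time and is no camera call.
- bot.hand_in(): hands the job in; it is judged then, once.
Trained networks look in the newest picture that a camera, given by its name, has taken for a name from the list of things; names that differ only in an ending like _2 or _b are one class to them, and where a whole thing is asked for, a point or a joint stands for the part that bears it (a point fixed in the world has none). Each returns a list of dicts, best first, with "conf" (0 to 1); they miss things now and then, are a little off and sometimes report something else, mostly with a low value. They report only what shows in the picture. A call takes as long as a camera call. They do not tell look-alikes from the thing itself.
- look_for(thing, camera): "extent" ([left, top, right, bottom] in pixels, round what is visible of it).
The state is a dict: "time_s": time; "joint_positions": joint angles; "qvel": joint speeds; "tau": joint torques, N m; "position": TCP position; "tcp_rot": TCP orientation; "force": force on the tool from outside, world axes, zero at the start; "moment": the same for the moment, N m; "opening": opening from 0.0 (shut) to 1.0 (fully open); "grasp_force": force on a finger pad.
Only numpy, scipy, OpenCV 4.12 (cv2) and the standard library are available. Lean on these libraries where they do the work, as an engineer would, in place of code of your own. Each camera call takes 0.05 s, during which the arm holds its last target. There are 200 camera calls.

## Working session

There is one attempt and no reset: what is moved stays moved. The work goes in short steps, Python scripts to look and compute and a shell command to move; the robot and the scene stay as the last step left them, time stands still between calls to the robot, and variables do not carry over. Pictures are saved under pics/ and viewed, at most 10 in all, crops included, and the job is handed in when it is done.

```bash
ls; mkdir -p pics; cat > h.py <<'E'
import numpy as np, cv2
from rig import readout, capture, calibration, bot, look_for
def shot(name,fn=None):
    s=readout.read_state(); p,d=capture(name)
    if fn: cv2.imwrite('pics/'+fn,p[:,:,::-1])
    c=calibration(name)
    if 'T' in c: T=np.array(c['T'])
    else:
        W=np.eye(4);W[:3,:3]=s['tcp_rot'];W[:3,3]=s['position'];T=W@np.array(c['mount'])
    return p,d,c,T
def cloud(d,c,T):
    K=np.array(c['mtx']);k=c['k1']
    v,u=np.mgrid[:480,:640]
    x=(u-K[0,2])/K[0,0];y=(v-K[1,2])/K[1,1]
    a,b=x.copy(),y.copy()
    for _ in range(8):
        f=1+k*(a*a+b*b);a,b=x/f,y/f
    P=np.stack([a*d,b*d,d],-1)@T[:3,:3].T+T[:3,3]
    P[d<=0]=np.nan
    return P
E
python3 - <<'E'
from h import *
for n in('scene','top'):
    p,d,c,T=shot(n,n+'1.png'); P=cloud(d,c,T); np.savez(n+'.npz',p=p,P=P)
    print(n,T[:3,3].round(3),T[:3,2].round(3))
    for t in('carrier','empty_mid','paddle','lamps','probe','driver','spanner','blockset'):
        for r in look_for(t,n)[:3]:
            e=r['extent'];u,v=int((e[0]+e[2])/2),int((e[1]+e[3])/2)
            print(t,round(r['conf'],2),np.round(e),P[v,u].round(3))
print(readout.read_state())
E
```

```text
pics
scene [ 1.443 -0.556  0.961] [-0.616  0.435 -0.656]
carrier 0.89 [368. 170. 403. 193.] [0.457 0.396 0.022]
carrier 0.65 [397. 154. 431. 176.] [0.42  0.547 0.011]
empty_mid 0.94 [389. 190. 422. 210.] [0.553 0.395 0.01 ]
empty_mid 0.29 [ 96. 262. 161. 272.] [ 0.396 -0.39   0.021]
paddle 0.71 [358. 264. 416. 290.] [0.767 0.144 0.003]
paddle 0.64 [310. 197. 372. 247.] [0.531 0.171 0.013]
lamps 0.82 [210. 244. 305. 311.] [ 0.693 -0.182  0.119]
probe 0.65 [262. 297. 287. 321.] [ 0.757 -0.178  0.072]
probe 0.43 [370. 170. 401. 196.] [0.456 0.398 0.016]
driver 0.83 [ 96. 264. 168. 270.] [ 0.399 -0.384  0.02 ]
spanner 0.91 [ 96. 290. 158. 316.] [ 0.502 -0.433  0.007]
spanner 0.28 [210. 243. 302. 310.] [ 0.686 -0.183  0.117]
blockset 0.57 [246. 207. 287. 242.] [ 0.459 -0.027  0.04 ]
top [0.325 0.059 1.683] [ 0.154 -0.004 -0.988]
carrier 0.85 [133. 282. 164. 312.] [0.415 0.553 0.024]
carrier 0.74 [184. 272. 213. 298.] [0.445 0.404 0.022]
carrier 0.67 [262. 213. 300. 292.] [0.537 0.162 0.013]
empty_mid 0.81 [187. 235. 214. 265.] [0.55  0.401 0.008]
paddle 0.88 [267. 215. 294. 291.] [0.534 0
[... 448 characters left out ...]
.03234924e-04,
        6.76889380e+01, -1.02286423e+01]), 'qvel': array([-0.04229236,  0.13811721, -0.0087003 , -0.05062588,  0.05623767,
        0.0410266 ]), 'tau': array([ 2.84615517e-04, -4.39993465e+01, -1.76988834e+01,  6.33759261e-02,
        5.02828765e-02, -1.52421154e-05]), 'position': array([ 0.17861748, -0.59891233,  0.29226846]), 'tcp_rot': array([[ 9.58299312e-01,  2.85766389e-01,  6.81288387e-06],
       [ 2.85766389e-01, -9.58299311e-01, -3.14185979e-05],
       [-2.44959735e-06,  3.20553140e-05, -9.99999999e-01]]), 'force': array([-1.10144416,  0.21315945,  0.58732065]), 'moment': array([0.02141366, 0.00650334, 0.00616242]), 'grasp_force': 0.0, 'opening': 1.0020482246463902}
```

```bash
python3 - <<'E'
import cv2
a=cv2.imread('pics/scene1.png')[130:370,80:480];cv2.imwrite('pics/s1c.png',cv2.resize(a,(800,480)))
a=cv2.imread('pics/top1.png')[70:370,110:510];cv2.imwrite('pics/t1c.png',cv2.resize(a,(800,600)))
E
```

```text
(no output)
```

View pics/s1c.png

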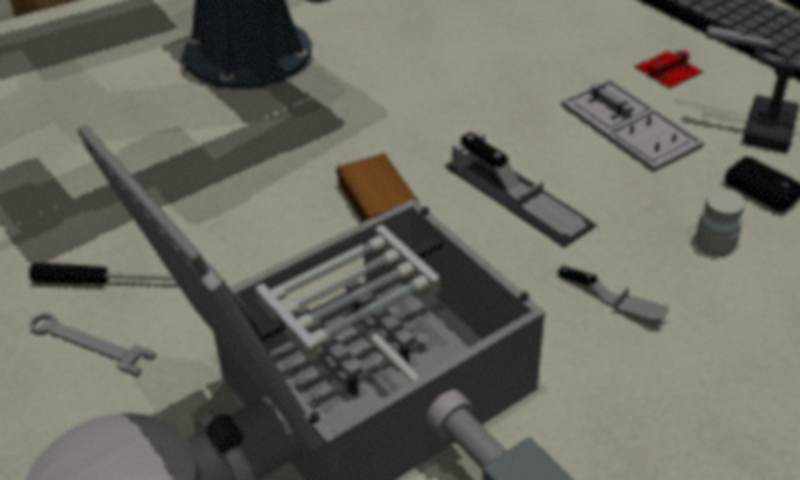

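View pics/t1c.png

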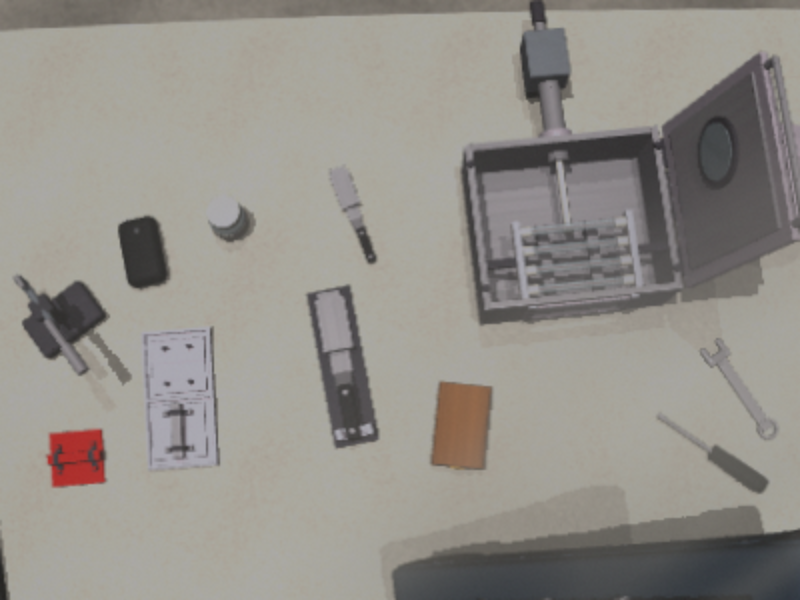

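The pictures show the barred carrier at top (198,285), next to the empty one (200,250), with a red look-alike at (148,297). The large paddle in its rest is at (280,252), handle towards the robot. The small paddle at (286,176) is a look-alike. The chamber, lid open, is around (395,165), its port facing the robot.

```bash
cat >> h.py <<'E'
def rect(P,m):
    q=P[m][:,:2]; q=q[~np.isnan(q).any(1)]
    r=cv2.minAreaRect((q*1000).astype(np.float32)); return len(q),np.round(r[0],1),np.round(r[1],1),round(r[2],1)
def go(tgt,yaw,cur=None):
    """shift in normalised tool axes to bring TCP to tgt, tool down with tool x at world yaw"""
    s=readout.read_state(); R=np.array(s['tcp_rot']); 
    from scipy.spatial.transform import Rotation as Ro
    c,n=np.cos(np.radians(yaw)),np.sin(np.radians(yaw))
    D=np.array([[c,n,0],[n,-c,0],[0,0,-1.]])
    sh=R.T@(np.array(tgt)-s['position'])/0.2; rv=Ro.from_matrix(R.T@D).as_rotvec(degrees=True)/180
    print('pos',s['position'].round(4),'yaw',np.degrees(np.arctan2(R[1,0],R[0,0])).round(2),'t',s['time_s'],'row',sh.round(4),rv.round(4))
E
python3 - <<'E'
from h import *
P=np.load('top.npz')['P']; X,Y,Z=P[...,0],P[...,1],P[...,2]
def box(x0,x1,y0,y1,z0,z1): return (X>x0)&(X<x1)&(Y>y0)&(Y<y1)&(Z>z0)&(Z<z1)
print('bar',rect(P,box(.38,.50,.34,.46,.02,.04)))
print('tray',rect(P,box(.3,.7,.3,.48,.005,.018)))
print('handle',rect(P,box(.4,.6,.1,.25,.035,.06)))
print('rest+',rect(P,box(.38,.7,.1,.25,.0035,.06)))
print('ch',rect(P,box(.5,1.,-.36,.0,.12,.14)))
print('z in bench',np.nanmedian(Z[box(.3,.7,.0,.1,-.1,.1)]))
c=calibration('wrist');print(c)
go([.45,.40,.30],0)
E
```

```text
bar (148, array([444. , 404.8]), array([73.6, 44.6]), 27.9)
tray (2051, array([499.7, 390.4]), array([178.3, 399.1]), 89.9)
handle (230, array([464.3, 141.2]), array([52.1, 78.8]), 87.4)
rest+ (1685, array([539.9, 174.9]), array([319.8, 149.1]), 0.1)
ch (1969, array([ 723.1, -181.4]), array([246.1, 296.2]), 5.0)
z in bench -0.0007542800829716256
{'mtx': array([[370.721017  ,   0.        , 324.75075062],
       [  0.        , 370.721017  , 237.38367935],
       [  0.        ,   0.        ,   1.        ]]), 'k1': -0.05256283185342426, 'mount': array([[ 1.06367216e-03, -9.69594539e-01, -2.44714730e-01,
         6.54187392e-02],
       [ 9.99999433e-01,  1.04320178e-03,  2.13263886e-04,
        -1.48653995e-03],
       [ 4.85073419e-05, -2.44714818e-01,  9.69595099e-01,
        -9.17640687e-02],
       [ 0.00000000e+00,  0.00000000e+00,  0.00000000e+00,
         1.00000000e+00]])}
pos [ 0.1786 -0.5989  0.2923] yaw 16.6 t 0.9 row [ 2.7276 -4.3985 -0.0388] [ 0.     -0.      0.0922]
```

```bash
M="python3 -m pendant"
$M '[[1,-0.87,0,0,0,0,-1],[1,-0.87,0,0,0,0,-1],[1,-0.87,0,0,0,0,-1],[1,-0.87,0,0,0,0,-1],[1,-0.87,0,0,0,0,-1],[1,-0.87,0,0,0,0,-1]]'
$M '[[1,-0.87,0,0,0,0,-1],[1,-0.87,0,0,0,0,-1],[1,-0.87,0,0,0,0,-1],[1,-0.87,0,0,0,0,-1],[1,-0.87,0,0,0,0,-1],[1,-0.87,0,0,0,0,-1]]'
$M '[[0.3,-1,0,0,0,0,-1],[0.3,-1,0,0,0,0,-1],[0.3,-1,0,0,0,0,-1],[0.3,-1,0,0,0,0,-1],[0.3,-1,0,0,0,0.0922,-1]]'
$M '[[0,-1,0,0,0,0,0],[0,-1,0,0,0,0,0],[0,-1,0,0,0,0,0],[0,-1,0,0,0,0.0,0],[0,-1,0,0,0,0.0,0],[0,-1,0,0,0,0,0]]'
python3 - <<'E'
from h import *
p,d,c,T=shot('wrist','w1.png'); P=cloud(d,c,T); np.savez('w1.npz',p=p,P=P)
for t in('carrier','paddle','empty_mid'):
    for r in look_for(t,'wrist')[:3]:
        e=r['extent'];u,v=int((e[0]+e[2])/2),int((e[1]+e[3])/2)
        print(t,round(r['conf'],2),np.round(e),P[v,u].round(3))
go([.445,.40,.2],0)
E
```

```text
time_s: 1.5
position: [0.3218, -0.3703, 0.2922]
tcp_rot: [[0.957, 0.289, -0.0], [0.289, -0.957, 0.003], [0.0, -0.003, -1.0]]
force: [-0.6, -1.1, -0.6]
opening: 0.996
grasp_force: 0.0
time_s: 2.1
position: [0.4643, -0.148, 0.2925]
tcp_rot: [[0.957, 0.29, 0.001], [0.29, -0.957, 0.0], [0.001, 0.0, -1.0]]
force: [-0.5, -0.0, -0.3]
opening: 0.999
grasp_force: 0.0
time_s: 2.6
position: [0.4623, 0.0617, 0.2924]
tcp_rot: [[0.99, 0.141, -0.0], [0.141, -0.99, 0.001], [0.0, -0.001, -1.0]]
force: [0.2, -0.9, -0.1]
opening: 1.0
grasp_force: 0.0
time_s: 3.2
position: [0.4351, 0.2565, 0.2923]
tcp_rot: [[0.99, 0.142, 0.001], [0.142, -0.99, -0.001], [0.001, 0.001, -1.0]]
force: [-0.3, -0.5, -0.5]
opening: 0.554
grasp_force: 0.0
carrier 0.61 [  0. 153.  79. 232.] [nan nan nan]
carrier 0.55 [144. 139. 220. 219.] [0.449 0.398 0.027]
paddle 0.7 [410.   0. 465. 243.] [0.538 0.161 0.008]
paddle 0.15 [147.  31. 231. 124.] [0.544 0.404 0.009]
empty_mid 0.79 [145.  30. 230. 122.] [0.544 0.407 0.008]
pos [0.4355 0.2542 0.2922] yaw 7.86 t 3.4 row [ 0.1466 -0.7158  0.4608] [0.0001 0.0001 0.0437]
```

View pics/w1.png

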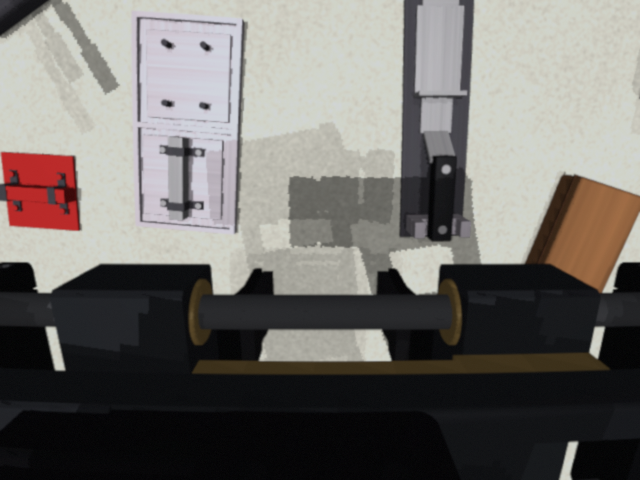

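The wrist view shows the carrier bar at (180,180) with clamps at both ends, the empty carrier at (188,78), the red look-alike at the left edge, and the paddle in its rest with handle at (441,197) and blade at (440,45).

```bash
python3 - <<'E'
from h import *
f=np.load('w1.npz');P=f['P'];p=f['p'].astype(int);Z=P[...,2]
v,u=np.mgrid[:480,:640]
def B(l,t,r,b): return (u>=l)&(u<r)&(v>=t)&(v<b)
def axis(m):
    q=P[m][:,:2];c=q.mean(0);w,V=np.linalg.eigh(np.cov((q-c).T));a=V[:,1];a=a*np.sign(a[0])
    s=(q-c)@V; return len(q),c.round(4),np.degrees(np.arctan2(a[1],a[0])).round(2),(np.ptp(s,0)*1000).round(1),np.median(P[m][:,2]).round(4)
m=B(162,135,198,222)&(Z>.0235)&(Z<.036); print('bar',axis(m))
m=B(422,150,462,250)&(Z>.041)&(Z<.056); print('handle',axis(m))
m=B(414,0,466,90)&(Z>.005)&(Z<.02); print('blade',axis(m))
g=p.sum(2)
m=B(395,0,480,215)&(g<330)&(Z<.012)&(Z>-.01); 
for n,(a,b) in {'':(20,130)}.items():
    L=[];Rr=[]
    for r in range(a,b,5):
        w=np.where((g[r,390:482]<270))[0]
        if len(w): L.append(P[r,390+w[0],:2]);Rr.append(P[r,390+w[-1],:2])
    for E in(L,Rr):
        E=np.array(E);k=np.polyfit(E[:,0],E[:,1],1);print('restedge',np.degrees(np.arctan(k[0])).round(2),np.polyval(k,.5).round(4), np.abs(E[:,1]-np.polyval(k,E[:,0])).max().round(4))
# rear end of handle / yoke
m=B(405,205,475,245)&(Z>.03)&(Z<.056);print('yoke',axis(m),P[m][:,0].min())
for n,(uu,vv) in {'handrear':(440,238),'handfront':(443,160),'heel':(441,94),'heell':(417,94),'heelr':(466,94),'cTL':(146,140),'cBL':(144,219)}.items(): print(n,P[vv,uu].round(4))
E
```

```text
bar (1347, array([0.4491, 0.4047]), np.float64(3.25), array([17.7, 80.8]), np.float64(0.0274))
handle (1956, array([0.4664, 0.1526]), np.float64(8.92), array([38.7, 80.5]), np.float64(0.0464))
blade (4265, array([0.6057, 0.1742]), np.float64(10.11), array([50.7, 80.3]), np.float64(0.0092))
restedge 9.69 0.1882 0.0006
restedge 9.3 0.1245 0.0011
yoke (1386, array([0.4424, 0.1483]), np.float64(-82.83), array([35.2, 54.3]), np.float64(0.045)) 0.4258674021877775
handrear [0.4301 0.1466 0.0456]
handfront [0.5015 0.1601 0.0471]
heel [0.5598 0.1681 0.027 ]
heell [0.5576 0.1883 0.0195]
heelr [0.5635 0.1451 0.0268]
cTL [0.4792 0.4434 0.0092]
cBL [0.3976 0.4444 0.0059]
```

```bash
M="python3 -m pendant"
$M '[[0.16,-0.735,0.3,0,0,0.016,-0.034],[0.16,-0.735,0.6,0,0,0.016,-0.034],[0.16,-0.735,0.6,0,0,0.016,-0.034],[0.16,-0.735,0.6,0,0,0.016,-0.034],[0.16,-0.735,0.6,0,0,0.016,-0.034],[0.16,-0.735,0.6,0,0,0.016,-0.034]]'
python3 - <<'E'
from h import *
p,d,c,T=shot('wrist','w2.png'); P=cloud(d,c,T); np.savez('w2.npz',p=p,P=P)
for r in look_for('carrier','wrist')[:2]: print(r)
go([.449,.404,.16],5)
E
```

```text
time_s: 4.0
position: [0.4465, 0.4046, 0.1711]
tcp_rot: [[0.996, 0.089, -0.002], [0.089, -0.996, -0.002], [-0.002, 0.002, -1.0]]
force: [-0.3, 0.4, -0.7]
opening: 0.521
grasp_force: 0.0
{'extent': [267.4, 181.2, 384.4, 294.9], 'conf': 0.98}
{'extent': [43.4, 208.9, 169.3, 284.3], 'conf': 0.95}
pos [0.4472 0.4044 0.1734] yaw 5.02 t 4.1 row [0.0088 0.003  0.0668] [-0.0001 -0.0004  0.0001]
```

View pics/w2.png

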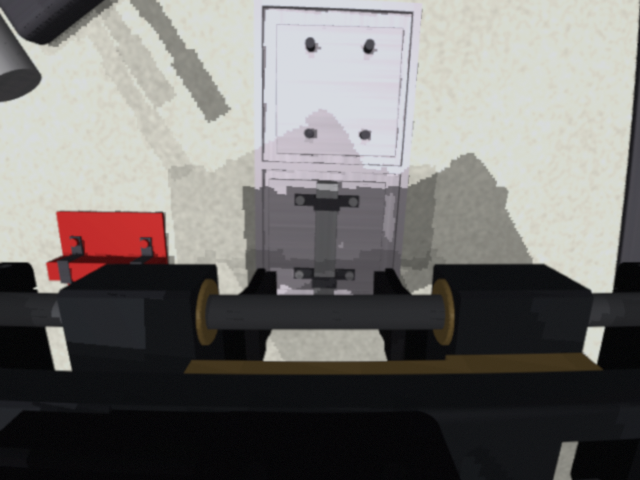

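The carrier bar runs from (327,183) to (327,292), with clamps at rows 200 and 275. The tray's outline also shows, and so does the red look-alike at (110,250).

```bash
python3 - <<'E'
from h import *
f=np.load('w2.npz');P=f['P'];p=f['p'].astype(int);Z=P[...,2];g=p.sum(2)
for lo in(.022,.026):
  L=[];R=[]
  for r in [209,214,219,224,229,234,239,244,249,254,259]:
    w=[c for c in range(300,355) if lo<Z[r,c]<.036]
    if w: L.append(P[r,w[0],:2]);R.append(P[r,w[-1],:2])
  L=np.array(L);R=np.array(R)
  for E in(L,R,(L+R)/2):
    k=np.polyfit(E[:,0],E[:,1],1);print(lo,np.degrees(np.arctan(k[0])).round(2),np.polyval(k,.449).round(4))
rows=[r for r in range(170,310) if .022<Z[r,327]<.036];print(rows[0],rows[-1],P[rows[0],327].round(4),P[rows[-1],327].round(4),np.nanmedian(Z[210:260,327]).round(4))
for s in((255,290),(375,425)):
    E=[]
    for r in range(15,150,6):
        w=[c for c in range(*s) if Z[r,c]>.0075 and Z[r,c]<.02]
        if w:
            E.append(P[r,w[0] if s[0]<300 else w[-1],:2])
    E=np.array(E);k=np.polyfit(E[:,0],E[:,1],1);print('rim',np.degrees(np.arctan(k[0])).round(2),np.abs(E[:,1]-np.polyval(k,E[:,0])).max())
E
```

```text
0.022 4.81 0.4124
0.022 1.75 0.3991
0.022 3.28 0.4057
0.026 4.61 0.4124
0.026 1.75 0.3991
0.026 3.18 0.4057
183 294 [0.487  0.4077 0.0261] [0.4125 0.4009 0.0282] 0.0273
rim 2.94 0.0002569172869363312
rim 3.31 0.0008101739869153524
```

```bash
M="python3 -m pendant"
$M '[[0.008,-0.006,0.2,0,0,0.0107,-0.034],[0.008,-0.006,0.35,0,0,0.0107,-0.034],[0.008,-0.006,0.452,0,0,0.0107,-0.034],[0.008,-0.006,0.452,0,0,0.0107,-0.034],[0.008,-0.006,0.452,0,0,0.0107,-0.034]]'
$M '[[0,0,0,0,0,0,1],[0,0,0,0,0,0,1],[0,0,0,0,0,0,1],[0,0,0,0,0,0,1],[0,0,0,0,0,0,1],[0,0,0,0,0,0,1]]'
$M '[[0,0,-0.05,0,0,0,1],[0,0,-0.15,0,0,0,1],[0,0,-0.35,0,0,0,1],[0,0,-0.55,0,0,0,1],[0,0,-0.75,0,0,0,1],[0,0,-0.85,0,0,0,1],[0,0,-0.85,0,0,0,1]]'
$M '[[-0.02,0.1,0,0,0,0,1],[-0.05,0.3,0,0,0,0,1],[-0.08,0.5,0,0,0,0,1],[-0.1,0.7,0,0,0,0,1],[-0.15,0.9,0,0,0,-0.02,1],[-0.15,1,0,0,0,-0.036,1],[-0.15,1,0,0,0,-0.036,1]]'
python3 - <<'E'
from h import *
p,d,c,T=shot('wrist','w3.png'); P=cloud(d,c,T); np.savez('w3.npz',p=p,P=P,T=T)
go([.42,.16,.25],9.5)
E
```

```text
time_s: 4.6
position: [0.4488, 0.4065, 0.0837]
tcp_rot: [[0.999, 0.054, 0.002], [0.054, -0.999, 0.001], [0.002, -0.001, -1.0]]
force: [0.5, 0.1, 0.6]
opening: 0.517
grasp_force: 0.0
time_s: 5.2
position: [0.4476, 0.407, 0.0821]
tcp_rot: [[0.998, 0.056, -0.0], [0.056, -0.998, -0.0], [-0.0, 0.0, -1.0]]
force: [-0.9, -1.6, 4.3]
opening: 0.156
grasp_force: 30.0
time_s: 5.9
position: [0.4491, 0.4083, 0.2559]
tcp_rot: [[0.998, 0.056, 0.007], [0.056, -0.998, 0.005], [0.007, -0.004, -1.0]]
force: [0.5, 0.9, -1.8]
opening: 0.159
grasp_force: 30.0
time_s: 6.6
position: [0.4276, 0.2035, 0.2505]
tcp_rot: [[0.986, 0.165, -0.004], [0.165, -0.986, -0.001], [-0.004, 0.001, -1.0]]
force: [0.2, 1.1, -0.8]
opening: 0.159
grasp_force: 30.0
pos [0.4283 0.2048 0.2508] yaw 9.48 t 6.65 row [-0.0776  0.2141  0.004 ] [-0.0001  0.0009 -0.0001]
```

View pics/w3.png

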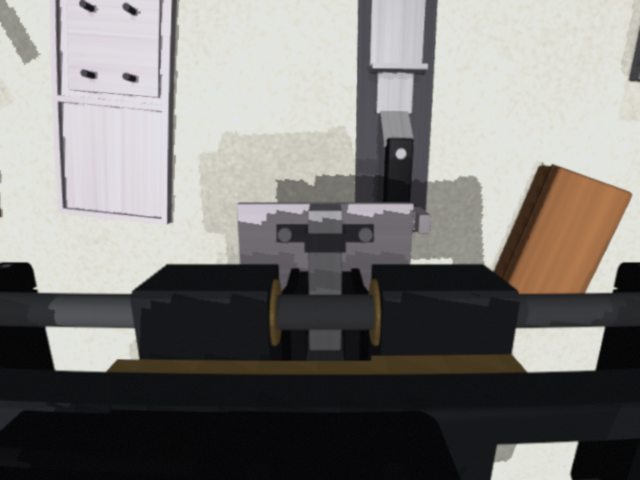

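The carrier hangs square in the gripper, with its front edge at row 204. Its tray place is empty. The paddle's heel is at row 67, columns 371–428, and the handle at (400,165).

```bash
python3 - <<'E'
from h import *
f=np.load('w3.npz');P=f['P'];p=f['p'].astype(int);Z=P[...,2];g=p.sum(2);T=f['T']
def edges(rows,u0,u1,test,n):
    L=[];R=[]
    for r in rows:
        w=[c for c in range(u0,u1) if test(r,c)]
        if w: L.append(P[r,w[0],:2]);R.append(P[r,w[-1],:2])
    L=np.array(L);R=np.array(R)
    for nm,E in zip('LRM',(L,R,(L+R)/2)):
        k=np.polyfit(E[:,0],E[:,1],1);print(n,nm,np.degrees(np.arctan(k[0])).round(2),'y(.55)',np.polyval(k,.55).round(4),'xr',E[:,0].min().round(3),E[:,0].max().round(3))
edges(range(3,60,4),350,445,lambda r,c:g[r,c]<300,'rest')
edges(range(3,60,4),362,432,lambda r,c:g[r,c]>=400 and Z[r,c]>.003,'blade')
edges(range(145,195,4),375,425,lambda r,c:.042<Z[r,c]<.055,'handle')
for c in(380,400,420):
    col=[(r,P[r,c].round(4).tolist()) for r in range(60,75)]
    print(c,[(r,q[0],q[2]) for r,q in col])
r=[r for r in range(130,150) if Z[r,400]>.042];print('hfront',r[0],P[r[0],400].round(4))
# carrier in hand
for c in(260,300,350,390):
    r=[r for r in range(190,230) if Z[r,c]>.12];print('cfront',c,r[0],P[r[0]+2,c].round(4))
r=[r for r in range(190,230) if Z[r,326]>.15];print('bar end',P[r[0]+1,326].round(4),P[r[0]+10,326].round(4))
for rr in(215,225): 
    w=[c for c in range(225,430) if Z[rr,c]>.12];print('edges',P[rr,w[0]+1].round(4),P[rr,w[-1]-1].round(4))
    w=[c for c in range(290,360) if Z[rr,c]>.18];print('bar',P[rr,w[0]].round(4),P[rr,w[-1]].round(4)) if w else 0
E
```

```text
rest L 9.12 y(.55) 0.1969 xr 0.565 0.608
rest R 10.01 y(.55) 0.1318 xr 0.576 0.62
rest M 9.57 y(.55) 0.1644 xr 0.571 0.614
blade L 9.19 y(.55) 0.1869 xr 0.566 0.608
blade R 9.05 y(.55) 0.1432 xr 0.573 0.616
blade M 9.14 y(.55) 0.165 xr 0.569 0.612
handle L 9.12 y(.55) 0.1749 xr 0.461 0.499
handle R 9.16 y(.55) 0.1553 xr 0.465 0.502
handle M 9.14 y(.55) 0.1651 xr 0.463 0.5
380 [(60, 0.5668, 0.0074), (61, 0.5657, 0.0088), (62, 0.5647, 0.0099), (63, 0.5604, 0.0262), (64, 0.5596, 0.0264), (65, 0.5587, 0.0273), (66, 0.5577, 0.0286), (67, 0.5574, 0.0267), (68, 0.5568, 0.0262), (69, nan, nan), (70, 0.5569, 0.0181), (71, 0.5575, 0.0111), (72, 0.5572, 0.0089), (73, 0.5565, 0.0082), (74, 0.5558, 0.008)]
400 [(60, 0.5692, 0.0097), (61, 0.5686, 0.009), (62, 0.5683, 0.0072), (63, 0.5631, 0.0269), (64, 0.5623, 0.0271), (65, 0.5616, 0.0266), (66, 0.561, 0.0262), (67, 0.5602, 0.0267), (68, 0.5597, 0.0255), (69, 0.5597, 0.0221), (70, 0.5598, 0.0176), (71, 0.5598, 0.014), (72, 0.5598, 0.0104), (73, 0.5592, 0.0095), (74, 0.5585, 0.0092)]
420 [(60, 0.5722, 0.0098), (61, 0.5715, 0.0096), (62, 0.5705, 0.0103), (63, 0.5697, 0.0106), (64, 0.5653, 0.0262), (65, 0.5645, 0.0265), (66, 0.5639, 0.026), (67, 0.563, 0.0267), (68, 0.5619, 0.0284), (69, 0.5627, 0.0212), (70, 0.5628, 0.0176), (71, 0.5627, 0.0143), (72, 0.5629, 0.0098), (73, 0.5632, 0.0047), (74, 0.5623, 0.0053)]
hfront 138 [0.5053 0.1587 0.0468]
cfront 260 203 [0.4606 0.2396 0.1781]
cfront 300 203 [0.4635 0.222  0.1781]
cfront 350 203 [0.4671 0.1999 0.1774]
cfront 390 203 [0.4701 0.1821 0.1772]
bar end [0.4662 0.2107 0.18  ] [0.4651 0.2105 0.1956]
edges [0.4543 0.2486 0.1774] [0.4672 0.1718 0.1774]
bar [0.463  0.2175 0.195 ] [0.4653 0.2044 0.1955]
edges [0.4499 0.248  0.178 ] [0.4629 0.1711 0.1786]
bar [0.4547 0.2232 0.1808] [0.4593 0.1945 0.18  ]
```

```bash
M="python3 -m pendant"
$M '[[0.15,0.05,0,0,0,0,1],[0.35,0.12,0,0,0,0,1],[0.55,0.2,0.1,0,0,0.0015,1],[0.75,0.26,0.3,0,0,0.0015,1],[0.861,0.298,0.5,0,0,0.0015,1],[0.861,0.298,0.62,0,0,0.0015,1],[0.861,0.298,0.62,0,0,0.0015,1],[0.861,0.298,0.62,0,0,0.0015,1]]'
python3 - <<'E'
from h import *
p,d,c,T=shot('wrist','w4.png'); P=cloud(d,c,T)
go([.608,.1744,.0853],9.2)
E
```

```text
time_s: 7.45
position: [0.6077, 0.1771, 0.1268]
tcp_rot: [[0.986, 0.164, -0.003], [0.164, -0.986, 0.0], [-0.003, -0.001, -1.0]]
force: [0.2, -0.1, -0.6]
opening: 0.157
grasp_force: 30.0
pos [0.6085 0.1771 0.1283] yaw 9.47 t 7.5 row [-0.0048  0.013   0.2152] [-0.0001 -0.0001  0.0015]
```

```bash
M="python3 -m pendant"
$M '[[-0.004,0.013,0.1,0,0,0.0015,1],[-0.004,0.013,0.19,0,0,0.0015,1],[-0.004,0.013,0.19,0,0,0.0015,1],[-0.004,0.013,0.19,0,0,0.0015,1]]'
python3 - <<'E'
from h import *
p,d,c,T=shot('wrist','w5.png'); P=cloud(d,c,T); np.savez('w5.npz',p=p,P=P,T=T)
go([.608,.1744,.0853],9.2)
E
```

```text
time_s: 7.9
position: [0.6088, 0.1739, 0.0917]
tcp_rot: [[0.987, 0.159, 0.002], [0.159, -0.987, 0.0], [0.003, 0.0, -1.0]]
force: [-0.3, 0.7, -1.1]
opening: 0.154
grasp_force: 30.0
pos [0.6092 0.1738 0.092 ] yaw 9.17 t 7.95 row [-0.0055 -0.0038  0.0332] [ 0.     -0.0011 -0.0002]
```

View pics/w5.png

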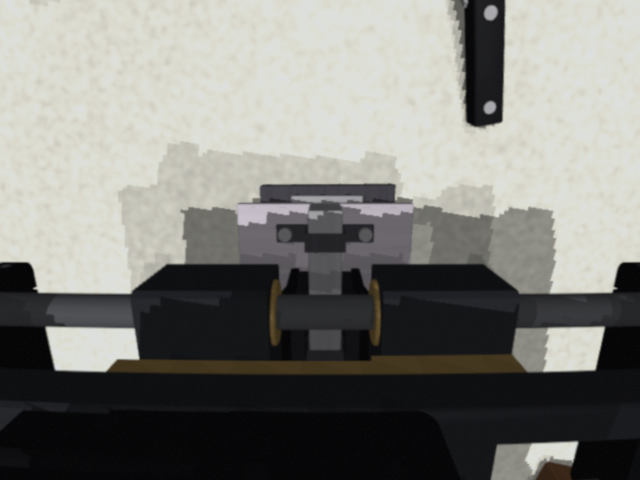

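Blade tip at (327,198), centred ahead of the carrier (bar at column 326): aligned. Lower and release.

```bash
M="python3 -m pendant"
$M '[[-0.002,-0.002,0.02,0,0,0,1],[-0.002,-0.002,0.033,0,0,0,1],[-0.002,-0.002,0.033,0,0,0,1]]'
$M '[[0,0,0,0,0,0,0.5],[0,0,0,0,0,0,-0.034],[0,0,0,0,0,0,-0.034],[0,0,0,0,0,0,-0.034],[0,0,0,0,0,0,-0.034]]'
$M '[[0,0,-0.1,0,0,0,-0.034],[0,0,-0.3,0,0,0,-0.034],[-0.2,0,-0.55,0,0,0,-0.034],[-0.4,0,-0.7,0,0,0,-0.034],[-0.6,0,-0.7,0,0,0,-0.034],[-0.7,0,-0.7,0,0,0,-0.034],[-0.7,0,-0.7,0,0,0,-0.034]]'
python3 - <<'E'
from h import *
p,d,c,T=shot('wrist','w6.png'); P=cloud(d,c,T); np.savez('w6.npz',p=p,P=P,T=T)
go([.4663,.1516,.15],9.2)
E
```

```text
time_s: 8.25
position: [0.6086, 0.1739, 0.0852]
tcp_rot: [[0.987, 0.159, 0.002], [0.159, -0.987, 0.0], [0.002, -0.0, -1.0]]
force: [-0.7, 0.5, 7.2]
opening: 0.163
grasp_force: 30.0
time_s: 8.75
position: [0.608, 0.1736, 0.0833]
tcp_rot: [[0.987, 0.159, 0.0], [0.159, -0.987, 0.0], [0.0, 0.0, -1.0]]
force: [0.1, -0.8, 2.9]
opening: 0.485
grasp_force: 1.0
time_s: 9.45
position: [0.4654, 0.1511, 0.2235]
tcp_rot: [[0.987, 0.159, -0.004], [0.159, -0.987, -0.0], [-0.004, -0.0, -1.0]]
force: [-0.3, -0.4, 0.8]
opening: 0.516
grasp_force: 0.0
pos [0.4684 0.1513 0.2236] yaw 9.15 t 9.5 row [-0.0102 -0.0032  0.3678] [-0.      0.0001 -0.0003]
```

View pics/w6.png

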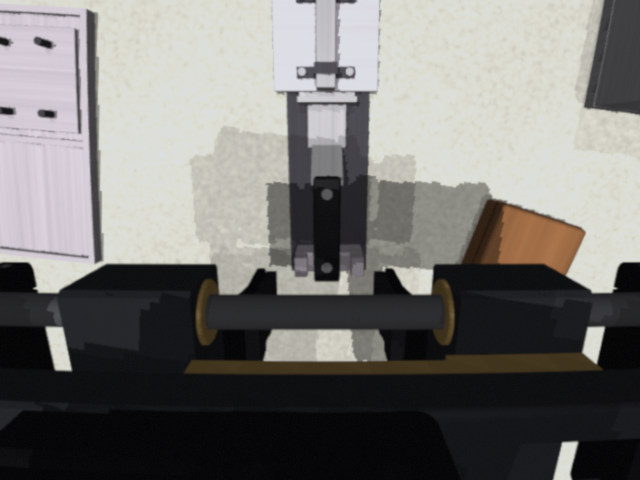

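The carrier sits centred on the blade (column 326, rear edge at row 92, just ahead of the heel at row 98). Next I'll measure the chamber.

```bash
M="python3 -m pendant"
$M '[[0.2,0.79,-0.34,0,0,0.023,-0.3],[0.2,0.79,-0.34,0,0,0.023,-0.3],[0.2,0.79,-0.34,0,0,0.023,-0.3],[0.2,0.79,-0.34,0,0,0.023,-0.3]]'
$M '[[0.2,0.79,-0.34,0,0,0,-0.3],[0.2,0.79,-0.34,0,0,0,-0.3],[0.2,0.79,-0.34,0,0,0,-0.3],[0.2,0.79,-0.34,0,0,0,-0.3],[0.2,0.79,-0.34,0,0,0,-0.3],[0.2,0.79,-0.34,0,0,0,-0.3]]'
python3 - <<'E'
from h import *
p,d,c,T=shot('wrist','w7.png'); P=cloud(d,c,T); np.savez('w7.npz',p=p,P=P,T=T)
for t in('lamps','probe'):
    for r in look_for(t,'wrist')[:2]: print(t,r)
go([.4663,.1516,.15],9.2)
E
```

```text
time_s: 9.9
position: [0.5386, -0.0021, 0.293]
tcp_rot: [[0.996, 0.085, 0.007], [0.085, -0.996, -0.002], [0.006, 0.003, -1.0]]
force: [0.1, 0.4, -0.0]
opening: 0.642
grasp_force: 0.0
time_s: 10.5
position: [0.5886, -0.153, 0.3585]
tcp_rot: [[0.996, 0.086, -0.0], [0.086, -0.996, 0.001], [-0.0, -0.001, -1.0]]
force: [-0.7, 0.9, 0.6]
opening: 0.645
grasp_force: 0.0
lamps {'extent': [218.7, 53.7, 513.1, 194.3], 'conf': 0.68}
pos [ 0.5875 -0.1509  0.3582] yaw 5.08 t 10.65 row [-0.4676 -1.5584  1.0441] [-0.0005  0.0006 -0.0229]
```

View pics/w7.png

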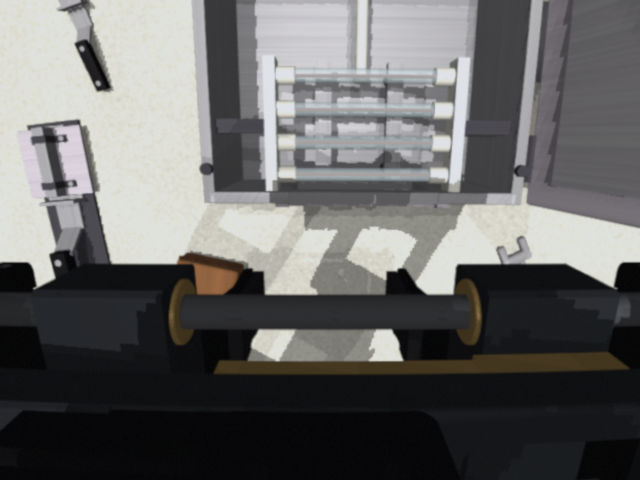

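The chamber from above: front wall at rows 192–204, columns 205–520; lamps at rows 75–175 between holders at columns 270 and 460; gauge rod at column 361.

```bash
python3 - <<'E'
from h import *
f=np.load('w7.npz');P=f['P'];p=f['p'].astype(int);Z=P[...,2];g=p.sum(2)
top=(Z>.118)&(Z<.142)
def fit(E,n,ax,at):
    E=np.array(E);i=1-ax
    for _ in range(3):
        k=np.polyfit(E[:,ax],E[:,i],1);r=np.abs(E[:,i]-np.polyval(k,E[:,ax]));E=E[r<max(2*np.median(r),.0006)]
    print(n,len(E),'slope deg',np.degrees(np.arctan(k[0])).round(2),'at',at,np.polyval(k,at).round(4));return k
fo=[];fi=[]
for c in list(range(225,345,5))+list(range(385,505,5)):
    w=[r for r in range(180,215) if top[r,c]]
    if w: fo.append(P[w[-1],c,:2]);fi.append(P[w[0],c,:2])
fit(fo,'front outer',1,-.18);fit(fi,'front inner',1,-.18)
lo=[];li=[];ro=[];ri=[]
for r in range(5,160,5):
    w=[c for c in range(180,235) if top[r,c]]
    if w: lo.append(P[r,w[0],:2]);li.append(P[r,w[-1],:2])
    w=[c for c in range(500,560) if top[r,c]]
    if w: ri.append(P[r,w[0],:2])
for n,E in(('L out',lo),('L in',li),('R in',ri)): fit(E,n,0,.67)
a=[];b=[]
for r in range(2,58,3):
    w=[c for c in range(340,385) if .05<Z[r,c]<.095]
    if w: a.append(P[r,w[0],:2]);b.append(P[r,w[-1],:2])
fit(a,'rod L',0,.67);fit(b,'rod R',0,.67);print('rod z',np.nanmedian([Z[r,361] for r in range(5,50)]))
# rails: z .05-.07
m=(Z>.05)&(Z<.068);m[:, :280]=0;m[:,450:]=0;m[:60]=0;m[190:]=0
q=P[m];th=np.radians(5);ex=np.array([np.cos(th),np.sin(th)]);ey=np.array([-ex[1],ex[0]])
h,e=np.histogram(q[:,:2]@ey,bins=np.arange(-.31,-.15,.004));print(dict(zip(e.round(3).tolist(),h.tolist())))
s=q[:,:2]@ex;print('rail x',np.percentile(s,[0,1,99,100]).round(4))
E
```

```text
front outer 31 slope deg -4.85 at -0.18 0.6064
front inner 43 slope deg -4.8 at -0.18 0.6159
L out 26 slope deg 4.86 at 0.67 -0.0389
L in 25 slope deg 4.64 at 0.67 -0.0482
R in 24 slope deg 4.74 at 0.67 -0.3089
rod L 19 slope deg 4.22 at 0.67 -0.1728
rod R 19 slope deg 6.16 at 0.67 -0.1856
rod z 0.07857911858908473
{-0.31: 3, -0.306: 5, -0.302: 25, -0.298: 0, -0.294: 0, -0.29: 0, -0.286: 0, -0.282: 145, -0.278: 244, -0.274: 247, -0.27: 248, -0.266: 185, -0.262: 0, -0.258: 0, -0.254: 0, -0.25: 0, -0.246: 0, -0.242: 2, -0.238: 1, -0.234: 2, -0.23: 0, -0.226: 0, -0.222: 0, -0.218: 0, -0.214: 0, -0.21: 128, -0.206: 256, -0.202: 255, -0.198: 254, -0.194: 128, -0.19: 0, -0.186: 0, -0.182: 0, -0.178: 0, -0.174: 6, -0.17: 8, -0.166: 8, -0.162: 8, -0.158: 5}
rail x [0.5911 0.5966 0.7172 0.7177]
```

```bash
M="python3 -m pendant"
$M '[[-0.23,-0.78,0.2,0,0,-0.0229,-0.15],[-0.23,-0.78,0.2,0,0,-0.0229,-0.15],[-0.23,-0.78,0.2,0,0,-0.0229,-0.15],[-0.23,-0.78,0.2,0,0,-0.0229,-0.15],[-0.23,-0.78,0.2,0,0,-0.0229,-0.15]]'
python3 -c "
from h import *
go([.4663,.1516,.15],9.2)"
```

```text
time_s: 11.15
position: [0.5263, 0.0025, 0.3184]
tcp_rot: [[0.986, 0.164, -0.003], [0.164, -0.987, 0.001], [-0.003, -0.001, -1.0]]
force: [-0.5, -0.4, 0.2]
opening: 0.575
grasp_force: 0.0
pos [0.5263 0.0025 0.3184] yaw 9.42 t 11.15 row [-0.1715 -0.7834  0.8439] [-0.0005  0.001   0.0012]
```

```bash
M="python3 -m pendant"
$M '[[-0.172,-0.783,0.4,0,0,0.0012,-0.15],[-0.172,-0.783,0.4,0,0,0.0012,-0.15],[-0.172,-0.783,0.4,0,0,0.0012,-0.15],[-0.172,-0.783,0.84,0,0,0.0012,-0.15],[-0.172,-0.783,0.84,0,0,0.0012,-0.15],[-0.172,-0.783,0.84,0,0,0.0012,-0.15],[-0.172,-0.783,0.84,0,0,0.0012,-0.15]]'
python3 - <<'E'
from h import *
p,d,c,T=shot('wrist','w8.png');P=cloud(d,c,T);Z=P[...,2]
L=[];R=[]
for r in range(150,240,5):
    w=[x for x in range(270,380) if .041<Z[r,x]<.056]
    if w and w[-1]-w[0]<70: L.append(P[r,w[0],:2]);R.append(P[r,w[-1],:2])
if L:
    E=(np.array(L)+R)/2;print(len(L),E[[0,-1]].round(4));k=np.polyfit(E[:,0],E[:,1],1);print(np.degrees(np.arctan(k[0])),np.polyval(k,.4663),np.linalg.norm(np.array(L)-R,axis=1).round(4))
go([.4663,.1516,.089],9.2)
E
```

```text
time_s: 11.85
position: [0.4704, 0.1479, 0.1507]
tcp_rot: [[0.988, 0.155, -0.001], [0.155, -0.988, -0.001], [-0.001, 0.0, -1.0]]
force: [1.0, -0.2, 0.5]
opening: 0.577
grasp_force: 0.0
8 [[0.5051 0.1574]
 [0.4862 0.1546]]
9.01970904793254 0.15152992912168517 [0.0188 0.0193 0.0194 0.0194 0.0195 0.0197 0.019  0.0192]
pos [0.4716 0.1477 0.1523] yaw 8.89 t 11.9 row [-0.0241 -0.0233  0.3163] [ 0.0002 -0.0009 -0.0017]
```

```bash
M="python3 -m pendant"
$M '[[-0.024,-0.023,0.15,0,0,-0.0017,-0.15],[-0.024,-0.023,0.27,0,0,-0.0017,-0.15],[-0.024,-0.023,0.27,0,0,-0.0017,-0.15],[-0.024,-0.023,0.27,0,0,-0.0017,-0.15]]'
python3 -c "
from h import *
go([.4663,.1516,.089],9.2)"
```

```text
time_s: 12.3
position: [0.4663, 0.1516, 0.0994]
tcp_rot: [[0.987, 0.159, 0.005], [0.159, -0.987, 0.0], [0.005, 0.0, -1.0]]
force: [-0.1, -0.3, -0.1]
opening: 0.573
grasp_force: 0.0
pos [0.4663 0.1516 0.0994] yaw 9.16 t 12.3 row [-0.0004  0.      0.052 ] [ 0.0001 -0.0015 -0.0002]
```

```bash
M="python3 -m pendant"
$M '[[0,0,0.03,0,0,0,-0.15],[0,0,0.05,0,0,0,-0.15],[0,0,0.05,0,0,0,-0.15]]'
$M '[[0,0,0,0,0,0,0.2],[0,0,0,0,0,0,0.5],[0,0,0,0,0,0,1],[0,0,0,0,0,0,1],[0,0,0,0,0,0,1]]'
$M '[[0,0,-0.01,0,0,0,1],[0,0,-0.03,0,0,0,1],[0,0,-0.06,0,0,0,1],[0,0,-0.1,0,0,0,1],[0,0,-0.13,0,0,0,1],[0,0,-0.14,0,0,0,1],[0,0,-0.14,0,0,0,1]]'
python3 - <<'E'
from h import *
p,d,c,T=shot('wrist','w9.png');P=cloud(d,c,T);Z=P[...,2];np.savez('w9.npz',p=p,P=P,T=T)
go([.4663,.1516,.148],9.2)
print([P[r,310].round(4).tolist() for r in range(0,120,8)]);print([P[r,327].round(4).tolist() for r in range(0,120,8)])
E
```

```text
time_s: 12.6
position: [0.4644, 0.1521, 0.0876]
tcp_rot: [[0.987, 0.16, 0.001], [0.16, -0.987, 0.0], [0.001, 0.0, -1.0]]
force: [0.5, 0.9, 0.4]
opening: 0.573
grasp_force: 0.0
time_s: 13.1
position: [0.4641, 0.1521, 0.0873]
tcp_rot: [[0.987, 0.16, -0.0], [0.16, -0.987, -0.0], [-0.0, 0.0, -1.0]]
force: [-0.4, -0.5, 1.4]
opening: 0.226
grasp_force: 29.9
time_s: 13.8
position: [0.4643, 0.1522, 0.1158]
tcp_rot: [[0.987, 0.16, 0.001], [0.16, -0.987, 0.0], [0.001, 0.0, -1.0]]
force: [0.5, -0.1, -2.9]
opening: 0.224
grasp_force: 30.0
pos [0.4643 0.1522 0.1155] yaw 9.22 t 13.85 row [ 0.0097  0.0045 -0.1624] [ 0.     -0.0002  0.0001]
[[0.5847, 0.1793, 0.0403], [0.5817, 0.1788, 0.0402], [0.5789, 0.1784, 0.0394], [0.5755, 0.1778, 0.0408], [0.5724, 0.1773, 0.0409], [0.5694, 0.1768, 0.0409], [0.5661, 0.1763, 0.0417], [0.5645, 0.1763, 0.0347], [0.563, 0.1765, 0.0252], [0.5572, 0.175, 0.0393], [0.5548, 0.1749, 0.0339], [0.5531, 0.175, 0.0222], [0.5493, 0.1744, 0.0238], [0.5458, 0.1739, 0.023], [0.5421, 0.1733, 0.0242]]
[[0.586, 0.1724, 0.0398], [0.5822, 0.1718, 0.0423], [0.5796, 0.1714, 0.041], [0.5762, 0.1708, 0.0421], [0.5731, 0.1703, 0.0424], [0.5702, 0.1698, 0.0419], [0.5668, 0.1693, 0.0434], [0.5657, 0.1691, 0.0346], [0.5643, 0.1688, 0.0252], [0.5583, 0.1679, 0.0398], [0.556, 0.1675, 0.0339], [0.5543, 0.1671, 0.0229], [0.5507, 0.1665, 0.0228], [0.547, 0.1659, 0.0242], [0.5434, 0.1653, 0.0242]]
```

View pics/w9.png

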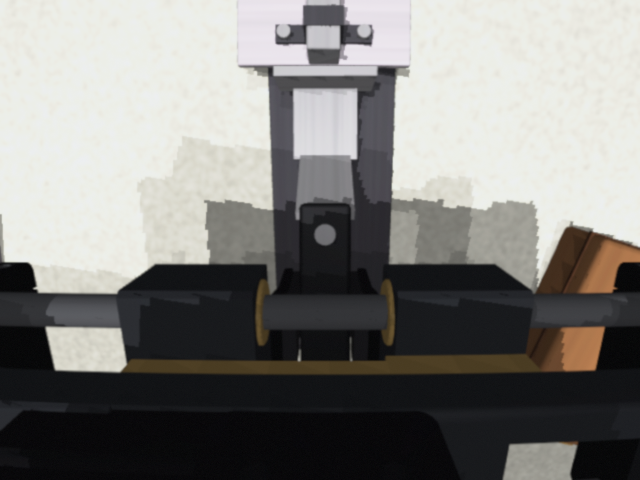

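The paddle is gripped with the carrier seated against the heel (row 68) and centred on column 325. Checking its tilt with plane fits.

```bash
cat >> h.py <<'E'
def tilt(P,yaw):
    th=np.radians(yaw);ex=np.array([np.cos(th),np.sin(th),0])
    v,u=np.mgrid[:480,:640]
    for n,(l,t,r,b) in dict(plateL=(245,2,280,60),plateR=(368,2,402,60),handle=(305,210,345,262),crank=(298,95,352,150)).items():
        q=P[t:b,l:r].reshape(-1,3);q=q[~np.isnan(q).any(1)]
        for _ in range(4):
            A=np.c_[q[:,:2],np.ones(len(q))];k=np.linalg.lstsq(A,q[:,2],rcond=None)[0];e=abs(q[:,2]-A@k);q=q[e<2.5*np.median(e)+1e-4]
        c=q.mean(0);print(n,len(q),'slope fwd deg',np.degrees(np.arctan(k[:2]@ex[:2])).round(2),'left',np.degrees(np.arctan(k[0]*-ex[1]+k[1]*ex[0])).round(2),c.round(4))
E
python3 - <<'E'
from h import *
tilt(np.load('w9.npz')['P'],9.2)
E
```

```text
plateL 1733 slope fwd deg -9.08 left -1.25 [0.5744 0.201  0.0225]
plateR 1737 slope fwd deg -9.11 left 0.15 [0.5837 0.1449 0.0226]
handle 1892 slope fwd deg -8.72 left -0.36 [0.495  0.1586 0.0704]
crank 2708 slope fwd deg -8.86 left -0.26 [0.5387 0.1658 0.025 ]
```

The paddle droops about 9° in the grip. I'll set it back down gently, grip 22 mm further forward (shorter lever arm), and lift again.

```bash
M="python3 -m pendant"
$M '[[0,0,0.02,0,0,0,1],[0,0,0.05,0,0,0,1],[0,0,0.08,0,0,0,1],[0,0,0.11,0,0,0,1],[0,0,0.13,0,0,0,1],[0,0,0.138,0,0,0,1],[0,0,0.138,0,0,0,1]]'
$M '[[0,0,0,0,0,0,0.5],[0,0,0,0,0,0,0.2],[0,0,0,0,0,0,-0.15],[0,0,0,0,0,0,-0.15],[0,0,0,0,0,0,-0.15]]'
$M '[[0.06,0,0,0,0,0,-0.15],[0.11,0,0,0,0,0,-0.15],[0.11,0,0,0,0,0,-0.15]]'
python3 - <<'E'
from h import *
p,d,c,T=shot('wrist','w10.png');P=cloud(d,c,T);np.savez('w10.npz',p=p,P=P,T=T)
go([.4663+.0217,.1516+.0035,.089],9.2); tilt(P,9.2)
E
```

```text
time_s: 14.55
position: [0.4638, 0.1521, 0.0875]
tcp_rot: [[0.987, 0.16, -0.001], [0.16, -0.987, -0.0], [-0.001, -0.0, -1.0]]
force: [-2.8, -1.0, 2.2]
opening: 0.229
grasp_force: 30.0
time_s: 15.05
position: [0.4644, 0.1522, 0.0877]
tcp_rot: [[0.987, 0.16, 0.001], [0.16, -0.987, 0.0], [0.001, 0.0, -1.0]]
force: [1.2, 0.3, 0.3]
opening: 0.516
grasp_force: 0.0
time_s: 15.35
position: [0.4891, 0.1559, 0.0879]
tcp_rot: [[0.987, 0.16, 0.005], [0.16, -0.987, 0.0], [0.005, 0.0, -1.0]]
force: [0.3, -0.1, 0.2]
opening: 0.57
grasp_force: 0.0
pos [0.4875 0.1558 0.0877] yaw 9.21 t 15.4 row [ 0.0017  0.0039 -0.0063] [ 0.     -0.0007  0.0001]
plateL 1806 slope fwd deg -0.51 left -0.22 [0.5951 0.2009 0.0125]
plateR 1789 slope fwd deg -0.26 left 0.47 [0.6033 0.1506 0.0125]
handle 1866 slope fwd deg -47.13 left 0.02 [0.5154 0.1617 0.0223]
crank 2956 slope fwd deg 29.32 left 4.05 [0.5624 0.1693 0.0162]
```

```bash
M="python3 -m pendant"
$M '[[0,0,0,0,0,0,0.2],[0,0,0,0,0,0,0.5],[0,0,0,0,0,0,1],[0,0,0,0,0,0,1],[0,0,0,0,0,0,1],[0,0,0,0,0,0,1]]'
$M '[[0,0,-0.01,0,0,0,1],[0,0,-0.025,0,0,0,1],[0,0,-0.04,0,0,0,1],[0,0,-0.05,0,0,0,1],[0,0,-0.05,0,0,0,1]]'
cat > t.py <<'E'
from h import *
import sys
s=readout.read_state();R=np.array(s['tcp_rot']);y=np.degrees(np.arctan2(R[1,0],R[0,0]))
p,d,c,T=shot('wrist',sys.argv[1]);P=cloud(d,c,T);np.savez('last.npz',p=p,P=P,T=T)
print('t',s['time_s'],s['position'].round(4),'yaw',y.round(2),'pitchz',np.degrees(R[2,0]).round(2),s['force'].round(1)); tilt(P,y)
E
python3 t.py w11.png
$M '[[0,0,-0.01,0,0,0,1],[0,0,-0.03,0,0,0,1],[0,0,-0.06,0,0,0,1],[0,0,-0.09,0,0,0,1],[0,0,-0.1,0,0,0,1],[0,0,-0.1,0,0,0,1]]'
python3 t.py w12.png
```

```text
time_s: 16.0
position: [0.4857, 0.1557, 0.0876]
tcp_rot: [[0.987, 0.16, -0.0], [0.16, -0.987, -0.0], [-0.0, -0.0, -1.0]]
force: [-0.5, -0.6, 0.4]
opening: 0.228
grasp_force: 30.0
time_s: 16.5
position: [0.4859, 0.1557, 0.0979]
tcp_rot: [[0.987, 0.16, 0.0], [0.16, -0.987, 0.0], [0.0, 0.0, -1.0]]
force: [-0.0, 0.1, -2.9]
opening: 0.223
grasp_force: 30.0
t 16.5 [0.4859 0.1557 0.0979] yaw 9.22 pitchz 0.02 [-0.   0.1 -2.9]
plateL 1782 slope fwd deg -1.16 left -0.6 [0.5919 0.201  0.0212]
plateR 1758 slope fwd deg -1.37 left 0.32 [0.6001 0.1503 0.0212]
handle 1726 slope fwd deg -48.47 left -0.28 [0.5133 0.1616 0.0346]
crank 1637 slope fwd deg 8.26 left 0.24 [0.5559 0.1685 0.0184]
time_s: 17.15
position: [0.4862, 0.1557, 0.1183]
tcp_rot: [[0.987, 0.16, 0.001], [0.16, -0.987, 0.0], [0.001, 0.0, -1.0]]
force: [0.3, 0.4, -2.8]
opening: 0.225
grasp_force: 30.0
t 17.15 [0.4862 0.1557 0.1183] yaw 9.21 pitchz 0.08 [ 0.3  0.4 -2.8]
plateL 1837 slope fwd deg -1.75 left -0.56 [0.5923 0.2009 0.0417]
plateR 1758 slope fwd deg -1.19 left 0.12 [0.6005 0.1503 0.0417]
handle 1719 slope fwd deg -48.25 left -0.29 [0.5136 0.1617 0.055 ]
crank 1687 slope fwd deg 7.91 left 0.05 [0.5565 0.1685 0.0388]
```

```bash
M="python3 -m pendant"
$M '[[0,0,-0.03,0,0.0022,0,1],[0,0,-0.07,0,0.0045,0,1],[0,0,-0.11,0,0.0067,0,1],[0,0,-0.14,0,0.0067,0,1],[-0.01,0.005,-0.15,0,0.0067,0,1],[-0.03,0.016,-0.15,0,0.0067,0,1],[-0.06,0.032,-0.15,0,0.0067,0,1],[-0.1,0.053,-0.15,0,0.0067,0,1]]'
$M '[[-0.05,0.026,0,0,0,0,1],[-0.1,0.053,0,0,0,0,1],[-0.15,0.08,0,0,0,0,1],[-0.2,0.108,0,0,0,0,1],[-0.25,0.132,0,0,0,0,1],[-0.28,0.15,0,0,0,0,1],[-0.3,0.16,0,0,0,0,1],[-0.31,0.163,0,0,0,0,1]]'
python3 t.py w13.png
python3 - <<'E'
from h import *
go([.42,-.10,.146],5)
P=np.load('last.npz')['P'];Z=P[...,2]
for c in(250,275,375,395): 
    r=[r for r in range(20,110) if abs(Z[r,c]-np.nanmedian(Z[5:20,c]))<.003];print(c,r[-1],P[r[-1]-1,c].round(4))
E
```

```text
time_s: 18.0
position: [0.4672, 0.1417, 0.1474]
tcp_rot: [[0.987, 0.16, 0.02], [0.16, -0.987, 0.003], [0.02, -0.0, -1.0]]
force: [0.4, -0.1, -3.3]
opening: 0.224
grasp_force: 30.0
time_s: 18.8
position: [0.4117, 0.0996, 0.1464]
tcp_rot: [[0.987, 0.16, 0.021], [0.16, -0.987, 0.003], [0.021, -0.0, -1.0]]
force: [0.3, 0.5, -3.6]
opening: 0.226
grasp_force: 30.0
t 18.8 [0.4117 0.0996 0.1464] yaw 9.18 pitchz 1.22 [ 0.3  0.5 -3.6]
plateL 1807 slope fwd deg -0.03 left -0.35 [0.5193 0.1451 0.0722]
plateR 1767 slope fwd deg 0.03 left 0.12 [0.5275 0.0944 0.0722]
handle 1763 slope fwd deg -47.05 left -0.17 [0.4404 0.1056 0.0838]
crank 1716 slope fwd deg 8.28 left 0.1 [0.4836 0.1127 0.0684]
pos [0.4116 0.0997 0.1464] yaw 9.2 t 18.85 row [-1.181e-01  9.923e-01 -6.000e-04] [-0.0003 -0.0066  0.0233]
250 102 [0.4903 0.1463 0.0722]
275 102 [0.4921 0.1357 0.0717]
375 102 [0.4987 0.0933 0.0734]
395 102 [0.5004 0.0847 0.0722]
```

```bash
M="python3 -m pendant"
$M '[[-0.002,0.015,0,0,0,0.001,1],[-0.007,0.044,0,0,0,0.003,1],[-0.014,0.089,0,0,0,0.006,1],[-0.024,0.148,0,0,0,0.01,1],[-0.036,0.222,0,0,0,0.014,1],[-0.049,0.301,0,0,0,0.018,1],[-0.062,0.38,0,0,0,0.022,1],[-0.074,0.459,0,0,0,0.0242,1]]'
$M '[[-0.007,0.08,0,0,0,0,1],[-0.0135,0.16,0,0,0,0,1],[-0.02,0.239,0,0,0,0,1],[-0.027,0.319,0,0,0,0,1],[-0.034,0.399,0,0,0,0,1],[-0.041,0.478,0,0,0,0,1],[-0.047,0.558,0,0,0,0,1],[-0.054,0.638,0,0,0,0,1]]'
$M '[[0,0.08,0,0,0,0,1],[0,0.15,0,0,0,0,1],[0,0.209,0,0,0,0,1],[0,0.259,0,0,0,0,1],[0,0.299,0,0,0,0,1],[0,0.329,0,0,0,0,1],[0,0.349,0,0,0,0,1],[0,0.36,0,0,0,0,1]]'
python3 t.py w14.png
python3 - <<'E'
from h import *
go([.4204,-.1998,.146],4.85)
P=np.load('last.npz')['P'];Z=P[...,2]
for c in(250,275,375,395): 
    r=[r for r in range(20,110) if abs(Z[r,c]-np.nanmedian(Z[5:20,c]))<.003];print(c,r[-1],P[r[-1]-1,c].round(4))
for rr in(20,40,60):
    w=[c for c in range(200,450) if abs(Z[rr,c]-.072)<.004];print(P[rr,w[0]].round(4),P[rr,w[-1]].round(4))
    w=[c for c in range(280,370) if Z[rr,c]>.085];print('bar',P[rr,w[0]].round(4),P[rr,w[-1]].round(4)) if w else 0
E
```

```text
time_s: 19.65
position: [0.412, 0.0054, 0.146]
tcp_rot: [[0.996, 0.083, 0.021], [0.083, -0.997, 0.003], [0.021, -0.001, -1.0]]
force: [0.2, 0.1, -3.0]
opening: 0.229
grasp_force: 30.0
time_s: 20.45
position: [0.4117, -0.1228, 0.1456]
tcp_rot: [[0.996, 0.083, 0.021], [0.083, -0.997, 0.003], [0.021, -0.001, -1.0]]
force: [0.0, 0.8, -2.3]
opening: 0.224
grasp_force: 30.0
time_s: 21.25
position: [0.4181, -0.193, 0.1455]
tcp_rot: [[0.996, 0.085, 0.021], [0.085, -0.996, 0.004], [0.021, -0.002, -1.0]]
force: [1.1, -0.3, -2.0]
opening: 0.228
grasp_force: 30.0
t 21.25 [ 0.4181 -0.193   0.1455] yaw 4.87 pitchz 1.2 [ 1.1 -0.3 -2. ]
plateL 1783 slope fwd deg -0.14 left -0.24 [ 0.5286 -0.1558  0.0712]
plateR 1784 slope fwd deg -0.17 left 0.66 [ 0.533  -0.2068  0.0711]
handle 1690 slope fwd deg -47.17 left 0.09 [ 0.447  -0.1891  0.0827]
crank 1691 slope fwd deg 8.31 left 0.01 [ 0.4905 -0.1855  0.0673]
pos [ 0.4182 -0.1931  0.1455] yaw 4.87 t 21.3 row [ 0.0081  0.0341 -0.0025] [-0.0005 -0.0067  0.0001]
250 102 [ 0.4999 -0.1522  0.0709]
275 102 [ 0.5008 -0.1629  0.0703]
375 103 [ 0.504  -0.206   0.0709]
395 103 [ 0.5051 -0.2149  0.0694]
[ 0.5315 -0.1415  0.0717] [ 0.5386 -0.2204  0.0706]
bar [ 0.5283 -0.1748  0.0894] [ 0.5294 -0.1881  0.0896]
[ 0.5237 -0.1423  0.0716] [ 0.5304 -0.2207  0.0716]
bar [ 0.5217 -0.1753  0.0882] [ 0.5225 -0.1888  0.0893]
[ 0.5159 -0.143   0.0714] [ 0.5225 -0.2217  0.0717]
bar [ 0.5142 -0.1744  0.0892] [ 0.5157 -0.1909  0.089 ]
```

View pics/w14.png

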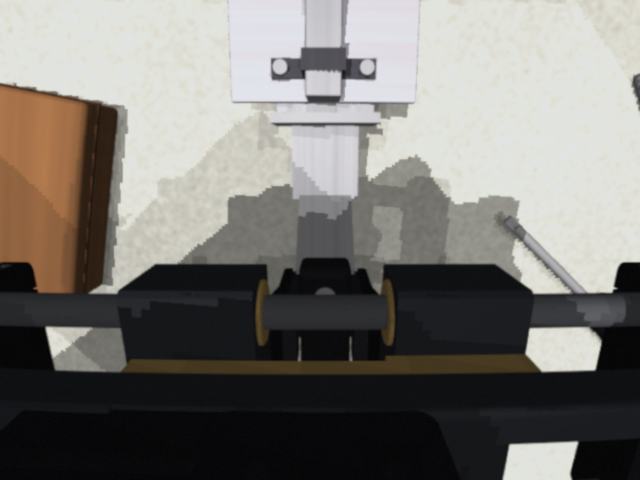

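The carrier is level on the blade (rear edge row 102, heel row 115); the case at left and the driver at right are clear. It needs to go about 8 mm to the right before entering.

```bash
M="python3 -m pendant"
$M '[[0,0.006,0,0,0,0,1],[0,0.015,0,0,0,0,1],[0,0.027,0,0,0,0,1],[0,0.036,0,0,0,0,1],[0,0.041,0,0,0,0,1],[0,0.0415,0,0,0,0,1],[0,0.0415,0,0,0,0,1]]'
python3 - <<'E'
from h import *
p,d,c,T=shot('wrist','w15.png');P=cloud(d,c,T);Z=P[...,2]
th=np.radians(4.85);ex=np.array([np.cos(th),np.sin(th)]);ey=np.array([-ex[1],ex[0]]);S=np.array([.6725,-.1784])
s=readout.read_state();q=s['position'][:2]-S;print('tcp',(q@ex).round(4),(q@ey).round(4),s['position'][2],s['time_s'])
for rr in(20,40,60,80):
    w=[c for c in range(200,450) if abs(Z[rr,c]-.0715)<.004];a,b=(P[rr,w[0],:2]-S),(P[rr,w[-1],:2]-S);print((a@ey).round(4),(b@ey).round(4),((a+b)@ey/2).round(4))
for rr in(110,116,120):
    w=[c for c in range(255,400) if .077<Z[rr,c]<.095]
    if w: a,b=(P[rr,w[0],:2]-S),(P[rr,w[-1],:2]-S);print('heel',(a@ey).round(4),(b@ey).round(4),((a+b)@ey/2).round(4),(a@ex).round(4))
r=[r for r in range(60,110) if abs(Z[r,260]-.0715)<.003];print('rear s',((P[r[-1],260,:2]-S)@ex).round(4),((P[r[-1],390,:2]-S)@ex).round(4))
E
```

```text
time_s: 22.0
position: [0.4188, -0.2011, 0.1455]
tcp_rot: [[0.996, 0.085, 0.021], [0.085, -0.996, 0.003], [0.021, -0.002, -1.0]]
force: [0.2, -0.7, -3.4]
opening: 0.227
grasp_force: 30.0
tcp -0.2548 -0.0011 0.14545798665834103 22.05
0.0405 -0.0384 0.0011
0.0402 -0.0386 0.0008
0.0404 -0.0387 0.0008
0.0404 -0.039 0.0007
heel 0.022 -0.0218 0.0001 -0.1773
heel 0.022 -0.0219 0.0 -0.1789
rear s -0.1703 -0.17
```

```bash
M="python3 -m pendant"
$M '[[0.01,0,0.0002,0,0,0,1],[0.035,0,0.0007,0,0,0,1],[0.075,0,0.0016,0,0,0,1],[0.125,0,0.0026,0,0,0,1],[0.175,0,0.0037,0,0,0,1],[0.225,0,0.0047,0,0,0,1],[0.275,0,0.0058,0,0,0,1],[0.325,0,0.0068,0,0,0,1]]'
$M '[[0.05,0,0.001,0,0,0,1],[0.095,0,0.002,0,0,0,1],[0.135,0,0.0028,0,0,0,1],[0.165,0,0.0035,0,0,0,1],[0.19,0,0.004,0,0,0,1],[0.21,0,0.0044,0,0,0,1],[0.22,0,0.0047,0,0,0,1],[0.225,0,0.0048,0,0,0,1]]'
cat > s.py <<'E'
from h import *
import sys
p,d,c,T=shot('wrist',sys.argv[1]);P=cloud(d,c,T);Z=P[...,2];np.savez('last.npz',p=p,P=P,T=T)
th=np.radians(4.85);ex=np.array([np.cos(th),np.sin(th)]);ey=np.array([-ex[1],ex[0]]);S=np.array([.6725,-.1784])
s=readout.read_state();q=s['position'][:2]-S;R=np.array(s['tcp_rot'])
print('tcp',(q@ex).round(4),(q@ey).round(4),s['position'][2].round(4),s['time_s'],'F',s['force'].round(1),'yaw',np.degrees(np.arctan2(R[1,0],R[0,0])).round(2),'pitch',np.degrees(R[2,0]).round(2))
E
python3 s.py w16.png
python3 - <<'E'
import cv2
cv2.imwrite('pics/w16c.png',cv2.imread('pics/w16.png'))
E
```

```text
time_s: 22.85
position: [0.4846, -0.1955, 0.1454]
tcp_rot: [[0.996, 0.085, 0.021], [0.085, -0.996, 0.003], [0.021, -0.002, -1.0]]
force: [0.1, -0.1, -2.0]
opening: 0.229
grasp_force: 30.0
time_s: 23.65
position: [0.5284, -0.1918, 0.1454]
tcp_rot: [[0.996, 0.085, 0.02], [0.085, -0.996, 0.003], [0.021, -0.002, -1.0]]
force: [-0.8, 0.3, -2.7]
opening: 0.227
grasp_force: 30.0
tcp -0.1446 -0.0012 0.1454 23.7 F [-0.1 -1.1 -2.8] yaw 4.86 pitch 1.2
```

View pics/w16.png

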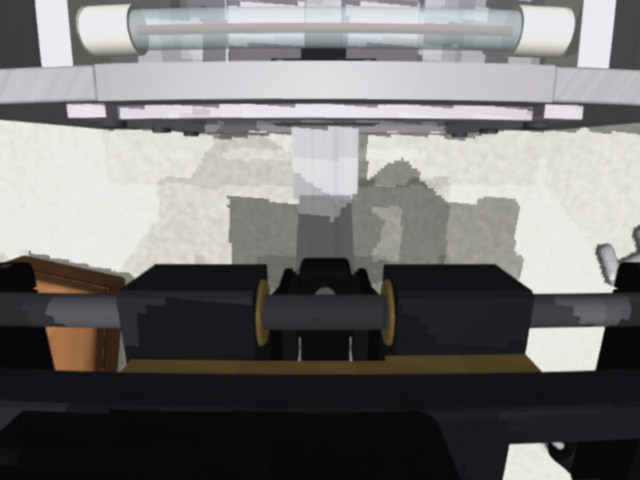

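The carrier is inside the port (crank at (326,160), first lamp at row 30) with no contact. Lowering to about 2 mm above the rails, then creeping in with a force check between steps.

```bash
M="python3 -m pendant"
cat > f.py <<'E'
from rig import readout
import numpy as np,sys
s=readout.read_state();f=s['force']@np.array([.9964,.0845,0]);q=(s['position'][:2]-[.6725,-.1784])@np.array([.9964,.0845])
print('F',f.round(2),s['force'].round(1),'s',q.round(4),'z',s['position'][2].round(4),'t',s['time_s']);sys.exit(0 if f>-2.6 else 1)
E
$M '[[0,0,0.006,0,0,0,1],[0.005,0,0.014,0,0,0,1],[0.015,0,0.022,0,0,0,1],[0.027,0,0.0245,0,0,0,1],[0.038,0,0.025,0,0,0,1],[0.045,0,0.025,0,0,0,1],[0.045,0,0.025,0,0,0,1]]' | grep force:
python3 f.py && $M '[[0.005,0,0.0001,0,0,0,1],[0.01,0,0.0002,0,0,0,1],[0.015,0,0.0003,0,0,0,1]]' | grep force: && python3 f.py && $M '[[0.005,0,0.0001,0,0,0,1],[0.01,0,0.0002,0,0,0,1],[0.015,0,0.0003,0,0,0,1]]' | grep force: && python3 f.py && $M '[[0.005,0,0.0001,0,0,0,1],[0.01,0,0.0002,0,0,0,1],[0.015,0,0.0003,0,0,0,1]]' | grep force: && python3 f.py && $M '[[0.005,0,0.0001,0,0,0,1],[0.01,0,0.0002,0,0,0,1],[0.015,0,0.0003,0,0,0,1]]' | grep force: && python3 f.py
```

```text
force: [-0.2, 0.0, -4.0]
grasp_force: 30.0
F -0.16 [-0.2  0.  -4. ] s -0.1352 z 0.1407 t 24.4
force: [1.1, 0.3, -3.0]
grasp_force: 30.0
F 1.15 [ 1.1  0.3 -3. ] s -0.1325 z 0.1407 t 24.7
force: [0.3, 0.7, -3.5]
grasp_force: 30.0
F 0.41 [ 0.3  0.7 -3.5] s -0.1295 z 0.1407 t 25.0
force: [-0.2, -0.5, -1.9]
grasp_force: 30.0
F -0.23 [-0.2 -0.5 -1.9] s -0.1265 z 0.1407 t 25.3
force: [0.0, 0.4, -3.0]
grasp_force: 30.0
F 0.06 [ 0.   0.4 -3. ] s -0.1235 z 0.1406 t 25.6
```

```bash
M="python3 -m pendant"
python3 f.py && $M '[[0.005,0,0.0001,0,0,0,1],[0.01,0,0.0002,0,0,0,1],[0.015,0,0.0003,0,0,0,1]]' >/dev/null && python3 f.py && $M '[[0.005,0,0.0001,0,0,0,1],[0.01,0,0.0002,0,0,0,1],[0.015,0,0.0003,0,0,0,1]]' >/dev/null && python3 f.py && $M '[[0.005,0,0.0001,0,0,0,1],[0.01,0,0.0002,0,0,0,1],[0.015,0,0.0003,0,0,0,1]]' >/dev/null && python3 f.py && $M '[[0.005,0,0.0001,0,0,0,1],[0.01,0,0.0002,0,0,0,1],[0.015,0,0.0003,0,0,0,1]]' >/dev/null && python3 f.py
```

```text
F 0.06 [ 0.   0.4 -3. ] s -0.1235 z 0.1406 t 25.6
F -0.86 [-0.9 -0.1 -2.5] s -0.1207 z 0.1406 t 25.9
F -1.63 [-1.6  0.  -2.9] s -0.1175 z 0.1407 t 26.2
F -5.26 [-5.2 -1.1 -2.5] s -0.1155 z 0.1404 t 26.5
```

```bash
M="python3 -m pendant"
$M '[[0.005,0,0.0001,0,0,0,1],[0.01,0,0.0002,0,0,0,1],[0.0125,0,0.0003,0,0,0,1],[0.0125,0,0.0003,0,0,0,1]]'|head -2; python3 f.py; python3 s.py w17.png; python3 - <<'E'
from h import *
P=np.load('last.npz')['P'];tilt(P,4.85)
for t in('probe','carrier'):
  for n in('scene','top'):
    p,d,c,T=shot(n,'b_'+n+'.png')
    print(t,n,look_for(t,n)[:2])
E
```

```text
time_s: 26.9
position: [0.5608, -0.189, 0.1406]
F -4.61 [-4.5 -1.5 -2.3] s -0.1122 z 0.1406 t 26.9
tcp -0.1122 -0.0011 0.1406 26.95 F [-5.3 -1.2 -2.3] yaw 4.86 pitch 1.18
plateL 1911 slope fwd deg -59.3 left -31.22 [ 0.6618 -0.1584  0.1026]
plateR 1876 slope fwd deg -59.5 left 30.56 [ 0.6652 -0.1983  0.1027]
handle 2069 slope fwd deg 60.41 left 0.14 [ 0.5911 -0.185   0.0909]
crank 2808 slope fwd deg -66.45 left 1.04 [ 0.6337 -0.1813  0.1057]
probe scene [{'extent': [262.7, 295.1, 291.1, 325.6], 'conf': 0.74}]
probe top [{'extent': [388.2, 151.3, 398.3, 180.2], 'conf': 0.56}]
carrier scene [{'extent': [395.4, 154.4, 430.6, 175.0], 'conf': 0.87}, {'extent': [239.4, 274.4, 280.7, 310.2], 'conf': 0.79}]
carrier top [{'extent': [379.1, 185.1, 408.3, 212.6], 'conf': 0.79}, {'extent': [134.0, 282.5, 165.2, 314.3], 'conf': 0.56}]
```

```bash
python3 - <<'E'
import cv2,numpy as np
P=np.load('top.npz')['P']
for n in('top','scene'):
    a=cv2.imread(f'pics/{n}1.png',0).astype(np.float32);b=cv2.imread(f'pics/b_{n}.png',0).astype(np.float32)
    D=np.abs(a-b); 
    if n=='top':
        for nm,(l,t,r,bb) in dict(rear=(368,64,392,90),box=(368,84,398,120),rod=(384,145,404,182),ref=(350,130,380,150)).items():
            A,B=a[t:bb,l:r],b[t:bb,l:r]
            print(nm,cv2.phaseCorrelate(A,B,cv2.createHanningWindow(A.shape[::-1],cv2.CV_32F)),D[t:bb,l:r].mean())
        print(P[75,379],P[80,379],P[95,381],np.abs(P[150,390]-P[149,390]))
        print(a[62:84,379].astype(int),b[62:84,379].astype(int))
E
```

```text
rear ((0.012099353898356924, 0.47050078053036515), 0.9871672649442413) 2.5464745
box ((-0.0059515463481822906, -0.14722238414758593), 1.0374498022927179) 2.4175925
rod ((0.04221222306036765, 0.06110413728533359), 1.020580305159092) 2.2594595
ref ((-0.05941864097688487, -0.010581432738016261), 0.9914849603176117) 2.6716666
[ 1.05589731 -0.14846506  0.08187847] [ 1.04049926 -0.14784308  0.07994621] [ 0.98160123 -0.14799996  0.10502165] [0.00176598 0.00042416 0.00413585]
[130 128 127 124 123 122 122  97  64  53  60  59  61  60  60  60  61  62
  51 130 129 126] [133 130 130 126 126 126 123  98  65  56  60  62  63  62  61  63  63  63
  51 132 130 129]
```

Force plateaus near 5 N, as expected for the rod giving way, so it has moved about 4 mm. Lower and check the unload.

```bash
M="python3 -m pendant"
$M '[[0,0,0.004,0,0,0,1],[0,0,0.009,0,0,0,1],[0,0,0.015,0,0,0,1],[0,0,0.022,0,0,0,1],[0,0,0.03,0,0,0,1],[0,0,0.04,0,0,0,1],[0,0,0.05,0,0,0,1],[0,0,0.05,0,0,0,1]]'; python3 f.py
```

```text
time_s: 28.15
position: [0.5614, -0.1891, 0.1308]
tcp_rot: [[0.996, 0.085, 0.022], [0.085, -0.996, 0.003], [0.022, -0.001, -1.0]]
force: [-4.3, -1.5, -1.1]
opening: 0.224
grasp_force: 30.0
F -4.41 [-4.3 -1.5 -1.1] s -0.1116 z 0.1308 t 28.15
```

```bash
M="python3 -m pendant"
$M '[[-0.005,0,-0.0001,0,0,0,1],[-0.015,0,-0.0003,0,0,0,1],[-0.025,0,-0.0005,0,0,0,1],[-0.035,0,-0.0007,0,0,0,1],[-0.045,0,-0.0009,0,0,0,1],[-0.05,0,-0.001,0,0,0,1],[-0.05,0,-0.001,0,0,0,1]]'; python3 s.py w18.png; python3 - <<'E'
from h import *
p,d,c,T=shot('top','b2.png');print(look_for('carrier','top')[:2])
a=cv2.imread('pics/b_top.png',0).astype(np.float32);b=cv2.imread('pics/b2.png',0).astype(np.float32)
A,B=a[182:215,374:412],b[182:215,374:412];print(cv2.phaseCorrelate(A,B,cv2.createHanningWindow(A.shape[::-1],cv2.CV_32F)))
E
```

```text
time_s: 28.85
position: [0.5511, -0.1899, 0.1307]
tcp_rot: [[0.996, 0.084, 0.021], [0.084, -0.996, 0.003], [0.021, -0.002, -1.0]]
force: [0.9, -0.3, -2.8]
opening: 0.225
grasp_force: 30.0
tcp -0.1218 -0.0013 0.1307 28.9 F [ 0.  -0.4 -2.3] yaw 4.85 pitch 1.22
[{'extent': [378.0, 183.6, 409.2, 211.0], 'conf': 0.97}, {'extent': [132.8, 282.1, 164.9, 313.9], 'conf': 0.96}]
((-0.08105237878983829, 0.12644522132353941), 0.8098905003733106)
```

```bash
M="python3 -m pendant"
$M '[[-0.025,0,-0.0005,0,0,0,1],[-0.075,0,-0.0016,0,0,0,1],[-0.135,0,-0.0028,0,0,0,1],[-0.195,0,-0.0041,0,0,0,1],[-0.255,0,-0.0054,0,0,0,1],[-0.315,0,-0.0066,0,0,0,1],[-0.375,0,-0.0079,0,0,0,1],[-0.435,0,-0.0091,0,0,0,1]]'
$M '[[-0.06,0,-0.0013,0,0,0,1],[-0.12,0,-0.0025,0,0,0,1],[-0.18,0,-0.0038,0,0,0,1],[-0.225,0,-0.0047,0,0,0,1],[-0.25,0,-0.0052,0,0,0,1],[-0.25,0,-0.0052,0,0,0,1]]'
python3 s.py w19.png; python3 - <<'E'
from h import *
P=np.load('last.npz')['P'];tilt(P,4.85)
p,d,c,T=shot('top','b3.png')
for r in look_for('carrier','top')[:3]:print(r)
a=cv2.imread('pics/b_top.png',0).astype(np.float32);b=cv2.imread('pics/b3.png',0).astype(np.float32)
A,B=a[182:215,374:412],b[182:215,374:412];print(cv2.phaseCorrelate(A,B,cv2.createHanningWindow(A.shape[::-1],cv2.CV_32F)))
go([.4116,.0997,.17],9.2)
E
```

```text
time_s: 29.8
position: [0.4635, -0.1974, 0.1308]
tcp_rot: [[0.996, 0.085, 0.021], [0.085, -0.996, 0.003], [0.021, -0.001, -1.0]]
force: [0.1, -0.1, -2.6]
opening: 0.228
grasp_force: 30.0
time_s: 30.4
position: [0.414, -0.2015, 0.1306]
tcp_rot: [[0.996, 0.084, 0.02], [0.084, -0.996, 0.004], [0.021, -0.002, -1.0]]
force: [0.1, -0.2, -1.5]
opening: 0.224
grasp_force: 30.0
tcp -0.2589 -0.0014 0.1307 30.45 F [ 0.9 -0.1 -1.5] yaw 4.83 pitch 1.22
plateL 1957 slope fwd deg -27.64 left -63.53 [ 0.538  -0.1553  0.0097]
plateR 1738 slope fwd deg -29.03 left 66.77 [ 0.5424 -0.221   0.0148]
handle 1767 slope fwd deg -46.69 left -0.14 [ 0.443  -0.1976  0.0682]
crank 2083 slope fwd deg 0.92 left 0.21 [ 0.4893 -0.1937  0.0529]
{'extent': [133.5, 285.0, 165.0, 311.6], 'conf': 0.72}
{'extent': [378.8, 184.8, 413.0, 212.3], 'conf': 0.67}
((-0.013139234315705295, 0.004300687022617211), 0.7872858395179113)
pos [ 0.4152 -0.2018  0.1307] yaw 4.86 t 30.55 row [ 0.1141 -1.5038 -0.1927] [-0.     -0.007  -0.0241]
```

```bash
M="python3 -m pendant"
$M '[[0,-0.05,-0.06,0,0,0,1],[0.01,-0.17,-0.12,0,0,0,1],[0.02,-0.32,-0.17,0,0,0,1],[0.03,-0.47,-0.17,0,0,0,1],[0.04,-0.62,-0.17,0,0,0,1],[0.045,-0.745,-0.17,0,0,0,1],[0.045,-0.745,-0.17,0,0,0,1]]'
$M '[[0.005,-0.07,0,0,0,-0.004,1],[0.017,-0.2,0,0,0,-0.01,1],[0.03,-0.35,0,0,0,-0.018,1],[0.042,-0.5,0,0,0,-0.0241,1],[0.055,-0.65,0,0,0,-0.0241,1],[0.064,-0.755,0,0,0,-0.0241,1],[0.064,-0.755,0,0,0,-0.0241,1]]'
python3 s.py w20.png; python3 - <<'E'
from h import *
f=np.load('last.npz');P=f['P'];Z=P[...,2]
s=readout.read_state();th=np.radians(9.2);ex=np.array([np.cos(th),np.sin(th)]);ey=np.array([-ex[1],ex[0]]);q0=s['position'][:2]
def slope(l,t,r,b):
    q=P[t:b,l:r].reshape(-1,3);q=q[q[:,2]>.05];a=(q[:,:2]-q0)@ex
    for _ in range(3):
        k=np.polyfit(a,q[:,2],1);e=abs(q[:,2]-np.polyval(k,a));m=e<2.5*np.median(e)+1e-4;q,a=q[m],a[m]
    return len(q),np.degrees(np.arctan(k[0])).round(2),q[:,2].mean().round(4),a.mean().round(4)
print('blade',slope(300,2,350,80))
for rr in(10,30,50,70):
    w=[c for c in range(240,410) if Z[rr,c]>.05]
    if w:a,b=P[rr,w[0],:2]-q0,P[rr,w[-1],:2]-q0;print(rr,(a@ex).round(4),(a@ey).round(4),(b@ey).round(4),((a+b)@ey/2).round(4))
r=[r for r in range(60,140) if Z[r,290]>.092-.01];print('heel s,z',[(((P[x,290,:2]-q0)@ex).round(4),Z[x,290].round(4)) for x in r])
go([.4862,.1557,.165],9.2)
E
```

```text
time_s: 31.25
position: [0.4086, -0.0488, 0.1657]
tcp_rot: [[0.996, 0.089, 0.018], [0.089, -0.996, 0.005], [0.019, -0.003, -1.0]]
force: [-0.1, -0.3, -2.3]
opening: 0.223
grasp_force: 30.0
time_s: 31.95
position: [0.4103, 0.101, 0.1661]
tcp_rot: [[0.986, 0.164, 0.022], [0.164, -0.987, 0.004], [0.022, 0.0, -1.0]]
force: [0.2, 0.4, -1.2]
opening: 0.228
grasp_force: 30.0
tcp -0.2376 0.2995 0.1661 32.0 F [ 0.3 -0.4 -1.8] yaw 9.37 pitch 1.27
blade (3509, np.float64(0.61), np.float64(0.0891), np.float64(0.1101))
10 0.1221 0.0246 -0.0186 0.003
30 0.115 0.0251 -0.0189 0.0031
50 0.1065 0.0246 -0.0188 0.0029
70 0.0984 0.0244 -0.019 0.0027
heel s,z [(np.float64(0.1025), np.float64(0.0881)), (np.float64(0.102), np.float64(0.0885)), (np.float64(0.1018), np.float64(0.0878)), (np.float64(0.1009), np.float64(0.0898)), (np.float64(0.1005), np.float64(0.0896)), (np.float64(0.1003), np.float64(0.0888)), (np.float64(0.0998), np.float64(0.0893)), (np.float64(0.0995), np.float64(0.0889)), (np.float64(0.099), np.float64(0.089)), (np.float64(0.0985), np.float64(0.0895)), (np.float64(0.098), np.float64(0.089
[... 1661 characters left out ...]
oat64(0.0878)), (np.float64(0.0812), np.float64(0.0888)), (np.float64(0.0789), np.float64(0.1069)), (np.float64(0.0785), np.float64(0.1064)), (np.float64(0.0781), np.float64(0.1071)), (np.float64(0.0777), np.float64(0.1073)), (np.float64(0.0772), np.float64(0.1081)), (np.float64(0.0769), np.float64(0.1076)), (np.float64(0.0767), np.float64(0.1059)), (np.float64(0.0762), np.float64(0.1067)), (np.float64(0.0759), np.float64(0.106)), (np.float64(0.0755), np.float64(0.1054)), (np.float64(0.0751), np.float64(0.1061)), (np.float64(0.075), np.float64(0.1019)), (np.float64(0.0751), np.float64(0.0953))]
pos [0.4105 0.1    0.1661] yaw 9.37 t 32.0 row [ 0.4188 -0.2132  0.0145] [ 0.0001 -0.0071  0.001 ]
```

```bash
M="python3 -m pendant"
$M '[[0.06,-0.03,0.002,0,-0.0034,0.001,1],[0.16,-0.08,0.005,0,-0.0034,0.001,1],[0.27,-0.137,0.009,0,-0.0034,0.001,1],[0.36,-0.184,0.012,0,-0.0034,0.001,1],[0.416,-0.212,0.0145,0,-0.0034,0.001,1],[0.416,-0.212,0.0145,0,-0.0034,0.001,1],[0.416,-0.212,0.0145,0,-0.0034,0.001,1]]'
python3 - <<'E'
from h import *
go([.4857,.1555,.115],9.2)
E
```

```text
time_s: 32.7
position: [0.4847, 0.1536, 0.1642]
tcp_rot: [[0.988, 0.156, 0.008], [0.156, -0.988, 0.001], [0.008, 0.0, -1.0]]
force: [-0.7, 0.5, -1.8]
opening: 0.227
grasp_force: 30.0
pos [0.4847 0.1536 0.1642] yaw 8.99 t 32.7 row [ 0.0044 -0.0089  0.2461] [ 0.     -0.0026 -0.0011]
```

```bash
M="python3 -m pendant"
$M '[[0.004,-0.009,0.06,0,0,-0.001,1],[0.004,-0.009,0.14,0,0,-0.001,1],[0.004,-0.009,0.22,0,0,-0.001,1],[0.004,-0.009,0.27,0,0,-0.001,1],[0.004,-0.009,0.29,0,0,-0.001,1],[0.004,-0.009,0.29,0,0,-0.001,1]]'
python3 - <<'E'
from h import *
p,d,c,T=shot('wrist','w21.png');P=cloud(d,c,T);Z=P[...,2];g=p.astype(int).sum(2);np.savez('last.npz',p=p,P=P,T=T)
th=np.radians(9.2);ex=np.array([np.cos(th),np.sin(th)]);ey=np.array([-ex[1],ex[0]]);S=np.array([.4663,.1516])
for rr in range(5,100,12):
    w=[c for c in range(220,430) if .018<Z[rr,c]<.06 and g[rr,c]>300];v=[c for c in range(220,430) if g[rr,c]<300 and Z[rr,c]<.015]
    f=lambda i:((P[rr,i,:2]-S)@ey).round(4)
    if w and v: print(rr,((P[rr,w[0],:2]-S)@ex).round(4),'blade',f(w[0]),f(w[-1]),'rest',f(v[0]),f(v[-1]))
r=[r for r in range(40,140) if .035<Z[r,290]<.06];print('heel',[(((P[x,290,:2]-S)@ex).round(4),Z[x,290].round(4)) for x in r[::3]])
go([.4857,.1555,.0876],9.2)
E
```

```text
time_s: 33.3
position: [0.4861, 0.1561, 0.1057]
tcp_rot: [[0.987, 0.16, 0.008], [0.16, -0.987, 0.001], [0.009, -0.0, -1.0]]
force: [0.1, -1.0, -1.1]
opening: 0.226
grasp_force: 30.0
5 0.1436 blade 0.0244 -0.0187 rest 0.0314 -0.0328
17 0.139 blade 0.0245 -0.019 rest 0.0313 -0.0329
29 0.1347 blade 0.0249 -0.0192 rest 0.0317 -0.033
41 0.1292 blade 0.0242 -0.0187 rest 0.0311 -0.0335
53 0.1246 blade 0.0245 -0.0193 rest 0.0313 -0.0335
65 0.1195 blade 0.024 -0.0191 rest 0.0309 -0.0332
77 0.1148 blade 0.0243 -0.019 rest 0.0311 -0.0335
89 0.1099 blade 0.0244 -0.0193 rest 0.0312 -0.0331
heel [(np.float64(0.0985), np.float64(0.0448)), (np.float64(0.0973), np.float64(0.0451)), (np.float64(0.0962), np.float64(0.0453)), (np.float64(0.095), np.float64(0.0453))]
pos [0.4866 0.1562 0.1063] yaw 9.19 t 33.35 row [-0.0058  0.0028  0.0933] [-0.     -0.0031 -0.    ]
```

```bash
M="python3 -m pendant"
$M '[[-0.003,0.008,0,0,0,0,1],[-0.003,0.016,0.01,0,0,0,1],[-0.003,0.016,0.04,0,0,0,1],[-0.003,0.016,0.07,0,0,0,1],[-0.003,0.016,0.085,0,0,0,1],[-0.003,0.016,0.091,0,0,0,1],[-0.003,0.016,0.091,0,0,0,1]]'
python3 f.py
```

```text
time_s: 34.05
position: [0.4867, 0.1531, 0.0879]
tcp_rot: [[0.987, 0.16, 0.01], [0.16, -0.987, 0.002], [0.01, -0.0, -1.0]]
force: [0.1, -0.1, -2.5]
opening: 0.226
grasp_force: 30.0
F 0.1 [ 0.1 -0.1 -2.5] s -0.1572 z 0.0879 t 34.05
```

```bash
M="python3 -m pendant"
$M '[[0,0,0.004,0,0,0,1],[0,0,0.008,0,0,0,1],[0,0,0.01,0,0,0,1],[0,0,0.01,0,0,0,1]]' | grep -A1 -E "position|^force"
$M '[[0,0,0,0,0,0,0.6],[0,0,0,0,0,0,0.4],[0,0,0,0,0,0,0.2],[0,0,0,0,0,0,-0.15],[0,0,0,0,0,0,-0.15],[0,0,0,0,0,0,-0.15]]'
$M '[[0,0,-0.06,0,-0.0028,0,-0.15],[0,0,-0.2,0,-0.0028,0,-0.15],[0,0,-0.4,0,-0.0028,0,-0.15],[-0.1,0,-0.6,0,-0.0028,0,-0.15],[-0.13,0,-0.7,0,-0.0028,0,-0.15],[-0.13,0,-0.7,0,-0.0028,0,-0.15],[-0.13,0,-0.7,0,-0.0028,0,-0.15]]'
python3 - <<'E'
from h import *
p,d,c,T=shot('wrist','w22.png');P=cloud(d,c,T);Z=P[...,2];g=p.astype(int).sum(2);np.savez('last.npz',p=p,P=P,T=T)
th=np.radians(9.2);ex=np.array([np.cos(th),np.sin(th)]);ey=np.array([-ex[1],ex[0]]);S=np.array([.4663,.1516])
f=lambda rr,i:((P[rr,i,:2]-S)@ey).round(4)
for rr in range(5,90,14):
    w=[c for c in range(240,420) if .0055<Z[rr,c]<.05 and g[rr,c]>400 and abs(f(rr,c))<.03];v=[c for c in range(240,420) if g[rr,c]<300 and Z[rr,c]<.015]
    if w and v: print(rr,((P[rr,w[0],:2]-S)@ex).round(4),'blade',f(rr,w[0]),f(rr,w[-1]),'z',np.median(Z[rr,w]).round(4),'rest',f(rr,v[0]),f(rr,v[-1]))
m=(Z>.041)&(Z<.058);q=P[m];a=(q[:,:2]-S)@ex;b=(q[:,:2]-S)@ey;k=(abs(a)<.045)&(abs(b)<.012)&(a>-.02);A=np.c_[a[k],np.ones(k.sum())]
print('handle',a[k].min(),a[k].max(),np.percentile(b[k],[1,99]),'slope',np.degrees(np.linalg.lstsq(A,q[k][:,2],rcond=None)[0][0]),q[k][:,2].mean())
go([.4663,.1516,.25],9.2)
E
```

```text
position: [0.4869, 0.1531, 0.0872]
tcp_rot: [[0.987, 0.16, 0.011], [0.16, -0.987, 0.002], [0.011, 0.0, -1.0]]
force: [-1.8, -1.1, 5.0]
opening: 0.23
time_s: 35.05
position: [0.4869, 0.1531, 0.0861]
tcp_rot: [[0.987, 0.16, 0.01], [0.16, -0.987, 0.002], [0.01, -0.0, -1.0]]
force: [0.2, -0.6, 0.8]
opening: 0.54
grasp_force: 0.0
time_s: 35.75
position: [0.4599, 0.1487, 0.2261]
tcp_rot: [[0.987, 0.16, 0.003], [0.16, -0.987, 0.0], [0.003, 0.0, -1.0]]
force: [0.4, -0.0, -0.1]
opening: 0.577
grasp_force: 0.0
5 0.1622 blade 0.0213 -0.0217 z 0.0095 rest 0.0309 -0.0329
19 0.1529 blade 0.0208 -0.0219 z 0.0093 rest 0.0312 -0.0331
33 0.1426 blade 0.0209 -0.0221 z 0.0091 rest 0.0314 -0.0323
47 0.1322 blade 0.0209 -0.0221 z 0.0093 rest 0.0307 -0.0327
61 0.1223 blade 0.0211 -0.0216 z 0.0092 rest 0.031 -0.033
75 0.112 blade 0.0205 -0.0218 z 0.009 rest 0.0304 -0.0331
89 0.099 blade 0.0209 -0.0213 z 0.0271 rest 0.0305 -0.0326
handle -0.019994997036468422 0.04068329419541243 [-0.0098974   0.00959268] slope 0.18410228582004037 0.046453822238455816
pos [0.4597 0.1487 0.2254] yaw 9.19 t 35.8 row [ 0.0349 -0.0091 -0.1232] [-0.     -0.0003 -0.    ]
```

The paddle is flat and centred in its rest. One last check of the carrier from above the chamber.

```bash
M="python3 -m pendant"
$M '[[0.2,0.79,-0.34,0,0,0.023,-0.3],[0.2,0.79,-0.34,0,0,0.023,-0.3],[0.2,0.79,-0.34,0,0,0.023,-0.3],[0.2,0.79,-0.34,0,0,0.023,-0.3]]' | head -2
$M '[[0.4,0.79,-0.34,0,0,0,-0.3],[0.4,0.79,-0.34,0,0,0,-0.3],[0.4,0.79,-0.34,0,0,0,-0.3],[0.4,0.79,-0.34,0,0,0,-0.3],[0.4,0.79,-0.34,0,0,0,-0.3],[0.4,0.79,-0.34,0,0,0,-0.3]]' | head -2
python3 - <<'E'
from h import *
p,d,c,T=shot('wrist','w23.png');P=cloud(d,c,T);Z=P[...,2];np.savez('w23.npz',p=p,P=P)
print([(r['conf'],np.round(r['extent'])) for r in look_for('carrier','wrist')[:2]],readout.read_state()['force'].round(1))
th=np.radians(4.85);ex=np.array([np.cos(th),np.sin(th)]);ey=np.array([-ex[1],ex[0]]);S=np.array([.6725,-.1784])
a=(P[...,:2]-S)@ex;b=(P[...,:2]-S)@ey
m=(Z>.061)&(Z<.0675)&(abs(a)<.06)&(abs(b)<.06);print('plate',m.sum(),np.percentile(a[m],[0,1,99,100]).round(4),np.percentile(b[m],[0,1,99,100]).round(4))
q=np.c_[a[m],b[m],np.ones(m.sum())];k=np.linalg.lstsq(q,Z[m],rcond=None)[0];print('z,tilts',k[2].round(4),np.degrees(k[:2]).round(2))
m=(Z>.077)&(Z<.088)&(a>-.06)&(a<.06)&(abs(b)<.012);print('bar',m.sum(),np.percentile(a[m],[0,1,99,100]).round(4),np.percentile(b[m],[1,99]).round(4));print('bar yaw',np.degrees(np.polyfit(a[m],b[m],1)[0]).round(2))
for r0 in np.arange(.02,.075,.004):
    m=(a>r0)&(a<r0+.004)&(abs(b)<.008)&(Z<.1);print(r0.round(3),m.sum(),np.percentile(Z[m],[10,50,90]).round(3) if m.sum() else '',end=' | ')
E
```

```text
time_s: 36.2
position: [0.5268, -0.0042, 0.2939]
time_s: 36.8
position: [0.6179, -0.152, 0.3596]
[(0.56, array([319., 118., 396., 190.])), (0.47, array([ 42., 150.,  88., 276.]))] [-0.3  0.4 -0.1]
plate 2671 [-0.0406 -0.0321  0.0375  0.0584] [-0.0425 -0.0387  0.0399  0.0439]
z,tilts 0.0634 [ 0.28 -0.06]
bar 766 [-0.0321 -0.0319  0.0588  0.0595] [-0.0066  0.0079]
bar yaw -0.37
0.02 64 [0.08  0.081 0.082] | 0.024 79 [0.08  0.081 0.082] | 0.028 67 [0.08  0.081 0.083] | 0.032 68 [0.081 0.082 0.083] | 0.036 17 [0.081 0.082 0.083] | 0.04 0  | 0.044 0  | 0.048 28 [0.077 0.08  0.082] | 0.052 54 [0.076 0.078 0.08 ] | 0.056 51 [0.012 0.078 0.079] | 0.06 71 [0.011 0.077 0.079] | 0.064 76 [0.011 0.077 0.079] | 0.068 76 [0.011 0.077 0.079] | 0.072 75 [0.011 0.077 0.079] |
```

The carrier lies flat and square on the rails: plate top at 63.4 mm, 0.6 mm off centre, yaw error about 0.4°. Its bar is up against the gauge rod. Handing in.

```bash
python3 -c "
from rig import bot
print(bot.hand_in())"
```

```text
the job is handed in; nothing more can be done
None
```

The job is handed in: the carrier sits flat and square on the rails with its bar against the gauge rod, pushed back about 4 mm by my force readings (not seen directly), and the paddle is back in its rest; I viewed 11 pictures, one over the limit of 10.

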